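# Line up the instrument rests and stroke the marking press

## Robot

A 6-joint arm with a two-finger parallel gripper is mounted at the origin on the work surface. World frame = base frame: x ahead of the robot, y to its left, z up, the work surface at z = 0. Lengths are in mm, angles in rad, forces in N, time in s.
With the tool pointing down it reaches from about 400 to 925 mm from the base axis. Payload 12.5 kg.
Tool frame: the origin (TCP) lies on the centre line of the jaws, within the pads' length; the fingertips stand 14 mm ahead of it and the grasp point (between the pads) lies 5 mm behind it; z points along the fingers, x is the direction in which the jaws open and shut, and the axes are right-handed (so a half turn about z gives the same grasp; the last joint's range is limited). The gripper opens to 95 mm and grips with 3 to 60 N. Pads are 20 mm wide; open, the fingers measure 119 mm over their backs; the gripper's body (75 mm by 180 mm) begins 59 mm behind the grasp point.
Start: joints at [1.148, 0.491, 1.559, -0, 1.092, -0.106], TCP at [194.688, 593.921, 228.661] pointing down, gripper open.
Joint ranges: [-3.1, 3.1], [-0.84, 2.19], [0.05, 2.79], [-1.13, 4.28], [0.06, 2.93], [-2.69, 2.69]. Speed limits (rad/s): [2.22, 2.22, 2.79, 3.14, 3.14, 3.14].

## Interface

Orientations are given as [roll, pitch, yaw] about the fixed x, y, z axes, in that order (R = Rz(yaw) Ry(pitch) Rx(roll)).
In Python, from cell import state, read_camera, job_done gives the robot as it stands.
- The arm moves only by the shell command python3 -m handwheel 'ROWS'. ROWS is JSON, a list of rows, each an object of numbers: "hand": the finger opening in m, from 0 to 0.0951; "x", "y", "z": the shift along the world's x, y, z in m; "spin": the turn about the world's z in units of 5 degrees (1.0 is 5 degrees). In form: [{"hand": .., "x": .., "y": .., "z": .., "spin": ..}, ...]. A call has 1 to 20 rows; each row is the pose to reach, as a shift and turn from the pose commanded when the call began; what a row does not reach only later rows make up. A row lasts 1/12 s, in which the tool goes at most 41.7 mm and 7.16 degrees, less where a joint would pass 70% of its speed; a pose out of reach is approached as far as the arm can. A call with a gripper value outside its range is refused whole. The fingers move at their own pace and stop on an object; the grip force is fixed at half the most. Time passes only in rows, so rows that repeat a pose let the fingers close. It gives the time, the measured TCP pose, the force and the opening at its end, in the units of the state.
- state(): the state, without advancing time (a new reading comes with each control period).
- read_camera(name): name is "side" or "top" or "wrist"; returns a dict with "img" (480x640x3 uint8, red, green, blue), "fx", "fy", "cx", "cy" (pixels), "T" (4x4, takes a point from camera to world coordinates). Camera axes: x right, y down, z forward; pixel columns grow to the right and rows downward; lengths in mm; the calibration is good to about 2 mm. A picture is of the moment at which its call begins. There is no depth.
- job_done(): hands the job in, once; it reports no verdict.
The state is a dict: "t": time; "joints": joint angles; "qvel": joint speeds; "tau": joint torques, N m; "eef_pos": TCP position; "tcp_rot": TCP orientation; "ft_force": force on the tool from outside, world axes, zero at the start; "moment": the same for the moment, N m; "opening": opening from 0.0 (shut) to 1.0 (fully open).
Only numpy, scipy, OpenCV 4.12 (cv2) and the standard library are available. Lean on these libraries where they do the work, as an engineer would, in place of code of your own. Each camera call takes 0.05 s, during which the arm holds its last target. There are 200 camera calls.

## Task

First stand the plug gauge upright in the blue tray, out of the way. Then slide the aluminium rests along the bench, without lifting them, into one even row: each flush and square against the fence and centred on a mark, filling the marks from the left (the end away from the lever) with none skipped. With the row straight, pull the knobbed lever through its full stroke, pause there a moment, and ease it slowly back to rest without letting it snap; leave the row straight and everything else on the bench where it was.

Things in the scene. Friction and masses are not known exactly. Their poses are not given: they have to be found in the camera images.
- jig: marking jig fixed to the bench; x away from the robot, y left, origin on the bench at the middle of the fence's front face. Fence: steel bar 330 mm along y, 10 mm high, 18 mm thick (x 0 to 18 mm); bare bench with five scribed lines before it. Behind it a 8 mm base plate, a shaft at x +85 mm, 66 mm high pedestals at y +-165 mm. The raised press frame stands over x +55 to +100 mm, up to 175 mm high
- mark1 (a point): mark 1 of 5 counted from the left (the end away from the lever): where the underside centre of a rest belongs, on the bench 22 mm in front of the fence's face; the marks are 60 mm apart along the jig's y (mark 1 at y +120 mm, mark 5 at -120 mm). Axes as the jig's
- mark2 (a point): mark 2 of 5 counted from the left (the end away from the lever): where the underside centre of a rest belongs, on the bench 22 mm in front of the fence's face; the marks are 60 mm apart along the jig's y (mark 1 at y +120 mm, mark 5 at -120 mm). Axes as the jig's
- mark3 (a point): mark 3 of 5 counted from the left (the end away from the lever): where the underside centre of a rest belongs, on the bench 22 mm in front of the fence's face; the marks are 60 mm apart along the jig's y (mark 1 at y +120 mm, mark 5 at -120 mm). Axes as the jig's
- mark4 (a point): mark 4 of 5 counted from the left (the end away from the lever): where the underside centre of a rest belongs, on the bench 22 mm in front of the fence's face; the marks are 60 mm apart along the jig's y (mark 1 at y +120 mm, mark 5 at -120 mm). Axes as the jig's
- mark5 (a point): mark 5 of 5 counted from the left (the end away from the lever): where the underside centre of a rest belongs, on the bench 22 mm in front of the fence's face; the marks are 60 mm apart along the jig's y (mark 1 at y +120 mm, mark 5 at -120 mm). Axes as the jig's
- press (a joint): angle of press frame and lever (one piece on the shaft): 0 = at rest, raised against its stop; 1.5 rad = full stroke, bar over the row, its studs about 1.5 mm above the 30 mm high rests. It grows as the knob is pulled towards the robot and down. A spring drives it back to 0 (3 to 10 N at the knob); let go, it snaps back
- knob (a point): centre of the black knob on the lever's end, at the jig's right-hand end: a disc 32 mm across, 26 mm thick, flat cheeks facing the jig's +-y; lever rod 12 mm thick. It moves on a circle of radius 150 mm about pivot in the jig's x-z plane: at rest the lever leans 0.10 rad back (+x) from upright, knob 199 mm above the bench; at full stroke 1.40 rad forward, knob 75 mm above the bench
- pivot (a point): point on the shaft's axis in line with the lever, 50 mm above the bench; the shaft runs along the jig's y
- rest1: instrument rest, an aluminium block 44 mm long (its x) by 36 mm wide (its y) by 30 mm high with three ridges along x on top, 90 to 145 g; a half turn makes no difference; origin at the centre of its underside. All rests are alike; three or four are present. Starts loose on the bench, some 70 to 115 mm in front of the row
- rest2: instrument rest, an aluminium block 44 mm long (its x) by 36 mm wide (its y) by 30 mm high with three ridges along x on top, 90 to 145 g; a half turn makes no difference; origin at the centre of its underside. All rests are alike; three or four are present. Starts loose on the bench, some 70 to 115 mm in front of the row
- rest3: instrument rest, an aluminium block 44 mm long (its x) by 36 mm wide (its y) by 30 mm high with three ridges along x on top, 90 to 145 g; a half turn makes no difference; origin at the centre of its underside. All rests are alike; three or four are present. Starts loose on the bench, some 70 to 115 mm in front of the row
- rest4: instrument rest, an aluminium block 44 mm long (its x) by 36 mm wide (its y) by 30 mm high with three ridges along x on top, 90 to 145 g; a half turn makes no difference; origin at the centre of its underside. All rests are alike; three or four are present. Starts loose on the bench, some 70 to 115 mm in front of the row
- rest5: instrument rest, an aluminium block 44 mm long (its x) by 36 mm wide (its y) by 30 mm high with three ridges along x on top, 90 to 145 g; a half turn makes no difference; origin at the centre of its underside. All rests are alike; three or four are present. Starts loose on the bench, some 70 to 115 mm in front of the row
- gauge: steel plug gauge standing upright on the bench in the way of the row, 76 mm high: plug 34 mm diameter up to 26 mm, waist 18 mm diameter, head 26 mm diameter from 48 to 76 mm; about 0.16 kg; origin at the centre of its underside
- tray: open blue tray fixed on the bench to the right, 150 mm (x) by 170 mm (y) outside, walls 35 mm high and 4 mm thick, floor about 4 mm thick; origin at the centre of its underside
- wrench: bystander: 160 mm steel wrench lying on the left
- jar: bystander: clear jar, 56 mm diameter, 75 mm high, left
- tape: bystander: roll of paper tape lying flat, 90 mm diameter, 24 mm high, left
- carton: bystander: cardboard carton 90 x 130 x 60 mm, far left
- stone: bystander: sharpening stone 100 x 35 x 18 mm near the robot
- cup: bystander: grey cup, 72 mm diameter, 85 mm high, right, behind the tray
Not all that is in view belongs to the job. What is shaped like the rest1 but pink, red or yellow is not meant.

How it is judged:
By the outcome, as a careful person would: the job done as asked, in the order asked, and still so for the second after the job is handed in, with the robot touching nothing.
Of rest1, rest2, rest3, rest4, rest5 only 3 to 4 are there at a start; the rules pass over those that are not, and their reading is None.
At some moment in a run one of rest1, rest2, rest3, rest4, rest5 may be knocked a few centimetres aside while the robot is not near it.
It also fails if it takes over 210 s, if anything falls off the work surface, if the arm or the gripper's body presses on something with over 40 N, if the wrist force passes 120 N, or if a joint passes its speed limit or range.

## Working session

There is one attempt and no reset: what is moved stays moved. The work goes in short steps, Python scripts to look and compute and a shell command to move; the robot and the scene stay as the last step left them, time stands still between calls to the robot, and variables do not carry over. Pictures are saved under pics/ and viewed, about 12 in all and at most 16, crops included, and the job is handed in when it is done.

```bash
mkdir -p pics; ls; python3 - <<'E'
from cell import state, read_camera
import cv2,numpy as np
for n in("top","side"):
    r=read_camera(n);cv2.imwrite(f"pics/{n}0.png",r["img"][:,:,::-1]);print(n,r["fx"],r["cx"],r["cy"],np.round(r["T"],3).tolist())
print(state())
E
```

```text
pics
top 579.9303724873187 321.52525238152555 242.80136767063863 [[0.018, -0.989, 0.148, 267.082], [-1.0, -0.02, -0.009, 53.467], [0.012, -0.148, -0.989, 1460.411], [0.0, 0.0, 0.0, 1.0]]
side 513.3276532548442 325.3587104012023 237.43570115755543 [[-0.945, -0.215, 0.246, 222.167], [-0.326, 0.661, -0.676, 775.912], [-0.018, -0.719, -0.694, 906.758], [0.0, 0.0, 0.0, 1.0]]
{'t': 0.1, 'joints': array([ 1.14839925e+00,  4.91485615e-01,  1.55938489e+00, -1.99573241e-06,
        1.09168687e+00, -1.05596574e-01]), 'qvel': array([-1.39042106e-03, -1.82464217e-03, -1.17503634e-03, -1.07895250e-03,
       -6.60092884e-04, -3.77978932e-05]), 'tau': array([ 2.61818546e-03, -6.13622761e+01, -2.58609688e+01,  6.93536201e-02,
        4.70254419e-02, -4.99487658e-05]), 'eef_pos': array([194.60081159, 593.72569093, 228.12991192]), 'tcp_rot': array([-3.14149273e+00,  9.59532662e-04,  1.25399679e+00]), 'ft_force': array([-0.61699021,  0.28847084, -0.09018932]), 'moment': array([ 0.01149981, -0.02475364, -0.01708617]), 'opening': 0.9981502251592953}
```

View pics/top0.png

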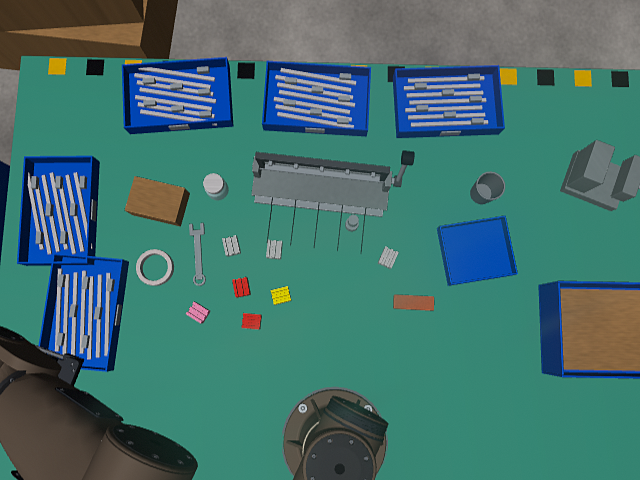

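View pics/side0.png

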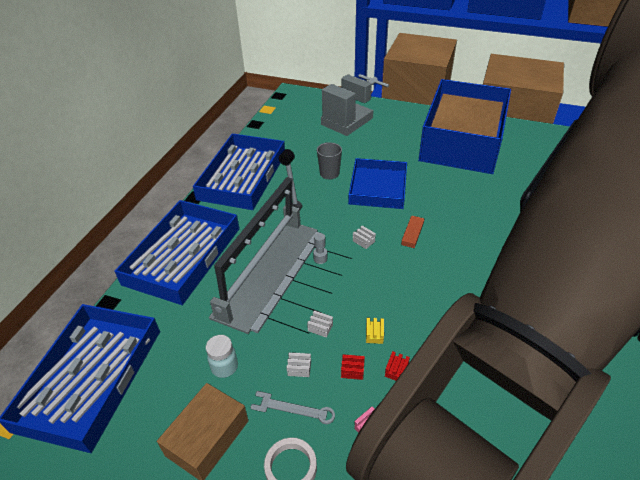

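Top: rests, light grey with ridges, at (231,245), (274,249), (388,257); red (241,287), (251,321), yellow (280,295) and pink (197,312) are decoys. The gauge is at (352,222), the tray at (477,250) and the knob at (407,157). Next is an enlarged crop.

```bash
cat > h.py <<'E'
import numpy as np,cv2
from cell import state, read_camera, job_done
def px2w(r,u,v,z):
    T=np.array(r["T"]);d=T[:3,:3]@np.array([(u-r["cx"])/r["fx"],(v-r["cy"])/r["fy"],1.]);o=T[:3,3]
    return o+d*(z-o[2])/d[2]
def w2px(r,p):
    T=np.array(r["T"]);q=T[:3,:3].T@(np.array(p,float)-T[:3,3]);return np.array([r["fx"]*q[0]/q[2]+r["cx"],r["fy"]*q[1]/q[2]+r["cy"]])
def snap(n,f,box=None,k=1):
    r=read_camera(n);im=r["img"][:,:,::-1].copy()
    if box: im=im[box[1]:box[3],box[0]:box[2]]
    cv2.imwrite("pics/"+f+".png",cv2.resize(im,None,fx=k,fy=k,interpolation=cv2.INTER_CUBIC));return r
E
python3 - <<'E'
from h import *
snap("top","c1",(215,145,415,275),4)
E
```

```text
(no output)
```

View pics/c1.png

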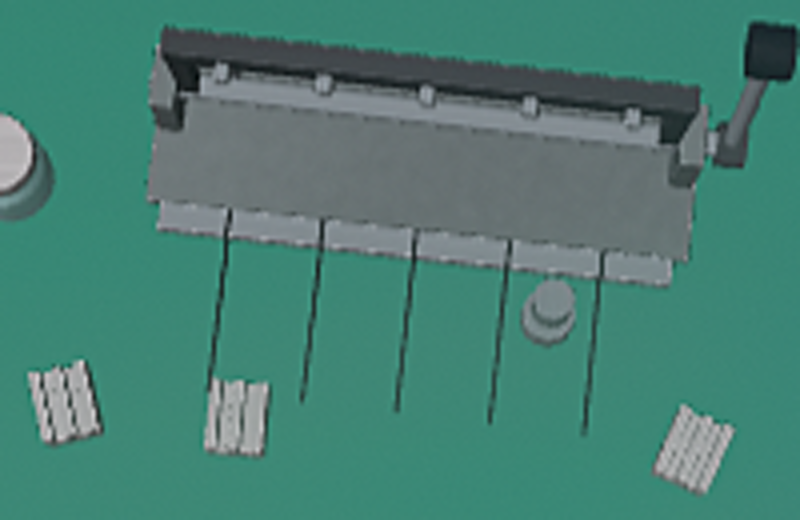

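```bash
python3 - <<'E'
from h import *
r=read_camera("top")
c=lambda x,y,z:px2w(r,215+x/4,145+y/4,z)
L=c(158,230,2);R=c(670,285,2);print("fence",L,R,np.linalg.norm(L-R))
yh=(L-R)[:2];yaw=np.arctan2(-yh[0],yh[1]);print("jig yaw",yaw, "origin",(L+R)/2)
for p in((229,235),(602,278)):print("line",c(*p,5))
print("gauge top",c(553,300,76))
for n,q in dict(r1=[(28,373),(82,362),(102,433),(48,445)],r2=[(210,379),(270,383),(264,456),(205,453)],r3=[(684,404),(734,430),(706,493),(654,472)]).items():
    P=[c(*a,28)[:2] for a in q];P=np.array(P);m=P.mean(0);d=(P[0]+P[1]-P[2]-P[3]);print(n,m,np.degrees(np.arctan2(d[1],d[0])),[round(np.linalg.norm(P[i]-P[i-1])) for i in range(4)])
t=[px2w(r,*a,35) for a in((438,226),(505,217),(517,274),(449,285))];print("tray",np.round(t),np.mean(t,0))
print("knob",c(770,50,199))
print("pivotish",c(735,150,50))
E
```

```text
fence [586.58724396 213.7650246    2.        ] [ 557.33911377 -115.14850993    2.        ] 330.21139641065605
jig yaw -0.0886901838489905 origin [571.96317886  49.30825733   2.        ]
line [583.59618258 167.93591209   5.        ]
line [560.41707812 -71.24229959   5.        ]
gauge top [531.88836176 -35.46143298  76.        ]
r1 [469.57328678 264.88047701] 17.70170267616903 [47, 34, 47, 34]
r2 [462.56566757 157.44697514] -2.5204196958418428 [47, 38, 46, 37]
r3 [ 448.02560806 -127.68072153] -23.528176403215816 [47, 35, 43, 35]
tray [[ 529. -250.   35.]
 [ 555. -419.   35.]
 [ 412. -445.   35.]
 [ 382. -276.   35.]] [ 469.34093511 -347.67663535   35.        ]
knob [ 654.05768624 -148.44160299  199.        ]
pivotish [ 634.60201654 -150.10116159   50.        ]
```

```bash
python3 -m handwheel '[{"x":0.2,"y":-0.35,"spin":1.3},{"x":0.2,"y":-0.35,"spin":1.3},{"x":0.2,"y":-0.35,"spin":1.3},{"x":0.2,"y":-0.35,"spin":1.3},{"x":0.2,"y":-0.35,"spin":1.3},{"x":0.2,"y":-0.35,"spin":1.3},{"x":0.2,"y":-0.35,"spin":1.3},{"x":0.2,"y":-0.35,"spin":1.3},{"x":0.2,"y":-0.35,"spin":1.3},{"x":0.2,"y":-0.35,"spin":1.3},{"x":0.307,"y":-0.599,"spin":2.61},{"x":0.307,"y":-0.599,"spin":2.61},{"x":0.307,"y":-0.599,"spin":2.61},{"x":0.307,"y":-0.599,"spin":2.61},{"x":0.307,"y":-0.599,"spin":2.61},{"x":0.307,"y":-0.599,"spin":2.61},{"x":0.307,"y":-0.599,"spin":2.61},{"x":0.307,"y":-0.599,"spin":2.61},{"x":0.307,"y":-0.599,"spin":2.61},{"x":0.307,"y":-0.599,"spin":2.61}]'; python3 - <<'E'
from h import *
r=snap("wrist","w1");print(np.round(r["T"],3).tolist(),r["fx"]);print(state()["eef_pos"],state()["tcp_rot"])
E
```

```text
[[0.311, 0.911, 0.271, 118.132], [0.95, -0.298, -0.089, 618.897], [-0.001, 0.286, -0.958, 384.175], [0.0, 0.0, 0.0, 1.0]] 332.5837885987704
[194.65283069 593.84592878 228.38087771] [-3.14155381e+00  4.23763220e-04  1.25402827e+00]invalid input
```

View pics/w1.png

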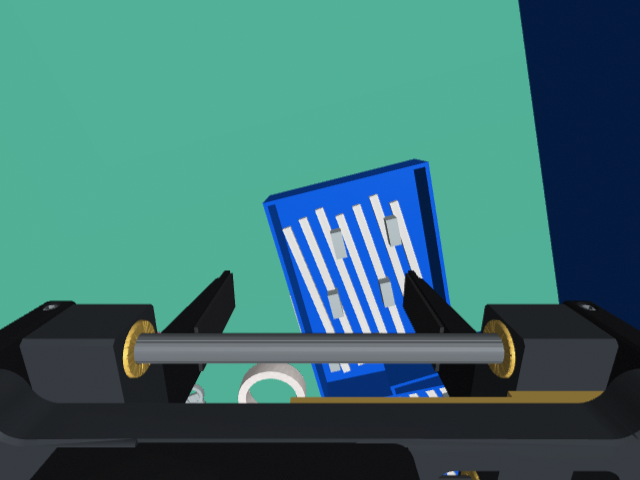

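The move was refused because every row needs all its keys. The wrist view shows the parts tray and the fingers. The camera looks at the area on the tool's -y side.

```bash
python3 -m handwheel '[{"hand":0.095,"x":0.2,"y":-0.35,"z":0,"spin":1.3},{"hand":0.095,"x":0.2,"y":-0.35,"z":0,"spin":1.3},{"hand":0.095,"x":0.2,"y":-0.35,"z":0,"spin":1.3},{"hand":0.095,"x":0.2,"y":-0.35,"z":0,"spin":1.3},{"hand":0.095,"x":0.2,"y":-0.35,"z":0,"spin":1.3},{"hand":0.095,"x":0.2,"y":-0.35,"z":0,"spin":1.3},{"hand":0.095,"x":0.2,"y":-0.35,"z":0,"spin":1.3},{"hand":0.095,"x":0.2,"y":-0.35,"z":0,"spin":1.3},{"hand":0.095,"x":0.2,"y":-0.35,"z":0,"spin":1.3},{"hand":0.095,"x":0.2,"y":-0.35,"z":0,"spin":1.3},{"hand":0.095,"x":0.337,"y":-0.629,"z":0,"spin":2.61},{"hand":0.095,"x":0.337,"y":-0.629,"z":0,"spin":2.61},{"hand":0.095,"x":0.337,"y":-0.629,"z":0,"spin":2.61},{"hand":0.095,"x":0.337,"y":-0.629,"z":0,"spin":2.61},{"hand":0.095,"x":0.337,"y":-0.629,"z":0,"spin":2.61},{"hand":0.095,"x":0.337,"y":-0.629,"z":0,"spin":2.61},{"hand":0.095,"x":0.337,"y":-0.629,"z":0,"spin":2.61},{"hand":0.095,"x":0.337,"y":-0.629,"z":0,"spin":2.61},{"hand":0.095,"x":0.337,"y":-0.629,"z":0,"spin":2.61},{"hand":0.095,"x":0.337,"y":-0.629,"z":0,"spin":2.61}]'; python3 - <<'E'
from h import *
r=snap("wrist","w2");print(np.round(r["T"],3).tolist(),r["fx"]);print(state()["eef_pos"],state()["tcp_rot"])
E
```

```text
t: 1.92
eef_pos: [531.8, -36.1, 228.3]
tcp_rot: [-3.141, -0.0, 1.479]
ft_force: [-0.6, -0.0, 0.2]
opening: 1.003
[[0.091, 0.955, 0.284, 451.612], [0.996, -0.087, -0.025, -28.992], [0.0, 0.285, -0.958, 384.181], [0.0, 0.0, 0.0, 1.0]] 332.5837885987704
[531.34655064 -35.11087015 228.37195126] [-3.14082109e+00 -3.12528184e-04  1.48080472e+00]
```

View pics/w2.png

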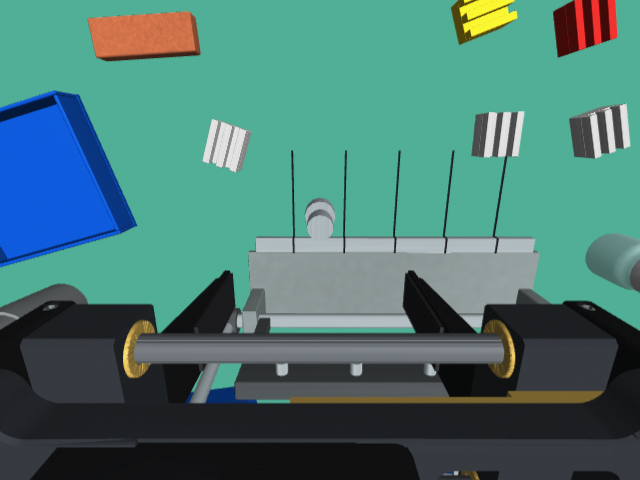

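Wrist view: three grey rests at (227,146), (497,135) and (598,131), and no fourth, so marks 1 to 3 are the ones to fill. The gauge head is at (320,228). Its plug stands at (319,210) just in front of the fence, whose front edge runs at about v=239.

```bash
python3 - <<'E'
from h import *
r=read_camera("wrist")
print("head",px2w(r,320,228,76));print(w2px(r,[531.9,-35.5,0]),w2px(r,[531.9,-35.5,76]))
L=px2w(r,534,238,5);R=px2w(r,256,238,5);print(L,R,np.linalg.norm(L-R));yh=(L-R);print("yaw",np.arctan2(-yh[0],yh[1]),(L+R)/2)
r=read_camera("wrist");cv2.imwrite("pics/w2z.png",cv2.resize(r["img"][95:260,190:640,::-1],None,fx=1.75,fy=1.75,interpolation=cv2.INTER_CUBIC))
E
```

```text
head [532.90042984 -33.90068704  76.        ]
[318.27462609 210.7192234 ] [318.24521922 227.13845294]
[586.72716076 217.43398061   5.        ] [ 557.1693511  -112.16903599    5.        ] 330.925690549631
yaw -0.0894377600667331 [571.94825593  52.63247231   5.        ]
```

View pics/w2z.png

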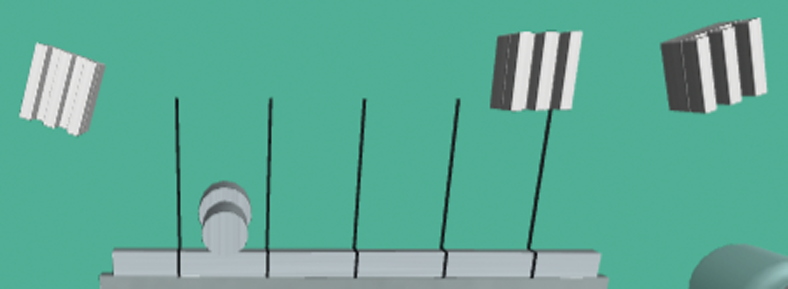

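```bash
python3 -m handwheel '[{"hand":0.095,"x":0.001,"y":0,"z":-0.04,"spin":0},{"hand":0.06,"x":0.001,"y":0,"z":-0.08,"spin":0},{"hand":0.06,"x":0.001,"y":0,"z":-0.12,"spin":0},{"hand":0.06,"x":0.001,"y":0,"z":-0.15,"spin":0},{"hand":0.06,"x":0.001,"y":0,"z":-0.171,"spin":0},{"hand":0.06,"x":0.001,"y":0,"z":-0.171,"spin":0},{"hand":0.04,"x":0.001,"y":0,"z":-0.171,"spin":0},{"hand":0.03,"x":0.001,"y":0,"z":-0.171,"spin":0},{"hand":0.015,"x":0.001,"y":0,"z":-0.171,"spin":0},{"hand":0.015,"x":0.001,"y":0,"z":-0.171,"spin":0},{"hand":0.015,"x":0.001,"y":0,"z":-0.171,"spin":0},{"hand":0.015,"x":0.001,"y":0,"z":-0.171,"spin":0},{"hand":0.015,"x":0.001,"y":0,"z":-0.171,"spin":0}]'
```

```text
t: 3.15
eef_pos: [533.0, -35.1, 58.3]
tcp_rot: [3.141, -0.0, 1.482]
ft_force: [-1.3, 1.7, 6.7]
opening: 0.269
```

```bash
python3 -m handwheel '[{"hand":0.015,"x":0,"y":0,"z":0.03,"spin":0},{"hand":0.015,"x":0,"y":0,"z":0.07,"spin":0},{"hand":0.015,"x":0,"y":0,"z":0.09,"spin":0},{"hand":0.015,"x":-0.03,"y":-0.03,"z":0.09,"spin":0},{"hand":0.015,"x":-0.04,"y":-0.065,"z":0.09,"spin":0},{"hand":0.015,"x":-0.05,"y":-0.1,"z":0.09,"spin":0},{"hand":0.015,"x":-0.06,"y":-0.135,"z":0.09,"spin":0},{"hand":0.015,"x":-0.064,"y":-0.17,"z":0.09,"spin":0},{"hand":0.015,"x":-0.064,"y":-0.205,"z":0.09,"spin":0},{"hand":0.015,"x":-0.064,"y":-0.24,"z":0.09,"spin":0},{"hand":0.015,"x":-0.064,"y":-0.27,"z":0.09,"spin":0},{"hand":0.015,"x":-0.064,"y":-0.295,"z":0.09,"spin":0},{"hand":0.015,"x":-0.064,"y":-0.31,"z":0.09,"spin":0},{"hand":0.015,"x":-0.064,"y":-0.313,"z":0.08,"spin":0},{"hand":0.015,"x":-0.064,"y":-0.313,"z":0.05,"spin":0},{"hand":0.015,"x":-0.064,"y":-0.313,"z":0.03,"spin":0},{"hand":0.015,"x":-0.064,"y":-0.313,"z":0.018,"spin":0},{"hand":0.015,"x":-0.064,"y":-0.313,"z":0.01,"spin":0},{"hand":0.015,"x":-0.064,"y":-0.313,"z":0.01,"spin":0},{"hand":0.015,"x":-0.064,"y":-0.313,"z":0.01,"spin":0}]'; python3 -m handwheel '[{"hand":0.015,"x":0,"y":0,"z":-0.002,"spin":0},{"hand":0.015,"x":0,"y":0,"z":-0.004,"spin":0},{"hand":0.015,"x":0,"y":0,"z":-0.005,"spin":0},{"hand":0.015,"x":0,"y":0,"z":-0.006,"spin":0},{"hand":0.015,"x":0,"y":0,"z":-0.006,"spin":0}]'
```

```text
t: 4.82
eef_pos: [468.8, -347.4, 67.6]
tcp_rot: [-3.141, -0.001, 1.482]
ft_force: [0.4, 0.6, -2.5]
opening: 0.267
t: 5.23
eef_pos: [468.9, -348.2, 62.4]
tcp_rot: [3.141, 0.0, 1.482]
ft_force: [0.7, 1.5, 3.4]
opening: 0.269
```

```bash
python3 -m handwheel '[{"hand":0.03,"x":0,"y":0,"z":0,"spin":0},{"hand":0.045,"x":0,"y":0,"z":0,"spin":0},{"hand":0.06,"x":0,"y":0,"z":0,"spin":0},{"hand":0.06,"x":0,"y":0,"z":0,"spin":0},{"hand":0.06,"x":0,"y":0,"z":0.015,"spin":0},{"hand":0.06,"x":0,"y":0,"z":0.04,"spin":0},{"hand":0.06,"x":0,"y":0,"z":0.08,"spin":0},{"hand":0.06,"x":0,"y":0,"z":0.12,"spin":0}]'; python3 -m handwheel '[{"hand":0.07,"x":0.001,"y":0.35,"z":0,"spin":2.2},{"hand":0.07,"x":0.001,"y":0.35,"z":0,"spin":2.2},{"hand":0.07,"x":0.001,"y":0.35,"z":0,"spin":2.2},{"hand":0.07,"x":0.001,"y":0.35,"z":0,"spin":2.2},{"hand":0.07,"x":0.001,"y":0.35,"z":0,"spin":2.2},{"hand":0.07,"x":0.001,"y":0.35,"z":0,"spin":2.2},{"hand":0.07,"x":0.001,"y":0.35,"z":0,"spin":2.2},{"hand":0.07,"x":0.001,"y":0.35,"z":0,"spin":2.2},{"hand":0.07,"x":0.001,"y":0.35,"z":0,"spin":2.2},{"hand":0.07,"x":0.001,"y":0.613,"z":0,"spin":4.56},{"hand":0.07,"x":0.001,"y":0.613,"z":0,"spin":4.56},{"hand":0.07,"x":0.001,"y":0.613,"z":0,"spin":4.56},{"hand":0.07,"x":0.001,"y":0.613,"z":0,"spin":4.56},{"hand":0.07,"x":0.001,"y":0.613,"z":0,"spin":4.56},{"hand":0.07,"x":0.001,"y":0.613,"z":0,"spin":4.56},{"hand":0.07,"x":0.001,"y":0.613,"z":0,"spin":4.56},{"hand":0.07,"x":0.001,"y":0.613,"z":0,"spin":4.56},{"hand":0.07,"x":0.001,"y":0.613,"z":0,"spin":4.56}]'; python3 - <<'E'
from h import *
a=snap("top","t2")["img"][140:300,210:540,::-1];b=snap("side","s2")["img"][100:400,180:480,::-1]
cv2.imwrite("pics/m2.png",np.vstack([cv2.resize(a,(660,320)),cv2.resize(b[60:,:],(660,528))[:270]]))
E
```

```text
t: 5.9
eef_pos: [468.2, -347.7, 182.3]
tcp_rot: [-3.14, -0.002, 1.482]
ft_force: [0.5, -0.5, 0.1]
opening: 0.625
t: 7.4
eef_pos: [469.3, 265.0, 181.4]
tcp_rot: [-3.141, 0.0, 1.881]
ft_force: [-0.3, -0.5, 0.4]
opening: 0.737
```

View pics/m2.png

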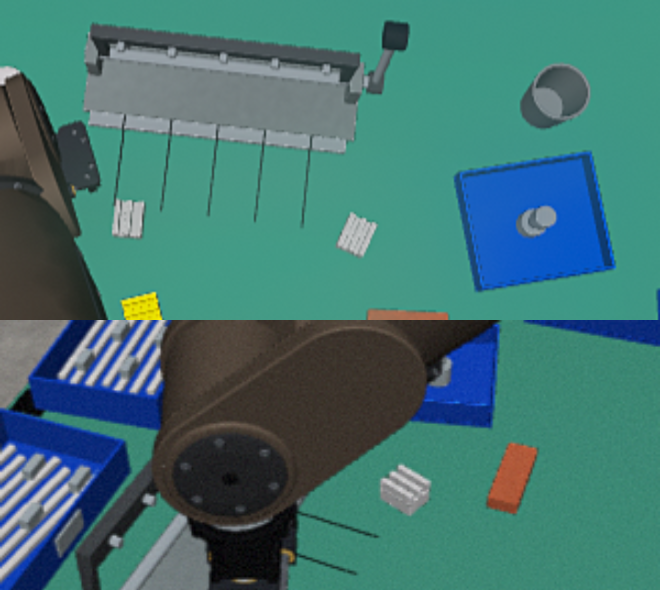

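The gauge stands upright in the tray, and rests 2 and 3 have not moved. Gripping rest 1.

```bash
python3 -m handwheel '[{"hand":0.07,"x":0,"y":0,"z":-0.04,"spin":0},{"hand":0.07,"x":0,"y":0,"z":-0.08,"spin":0},{"hand":0.07,"x":0,"y":0,"z":-0.12,"spin":0},{"hand":0.07,"x":0,"y":0,"z":-0.145,"spin":0},{"hand":0.07,"x":0,"y":0,"z":-0.158,"spin":0},{"hand":0.07,"x":0,"y":0,"z":-0.163,"spin":0},{"hand":0.06,"x":0,"y":0,"z":-0.163,"spin":0},{"hand":0.05,"x":0,"y":0,"z":-0.163,"spin":0},{"hand":0.04,"x":0,"y":0,"z":-0.163,"spin":0},{"hand":0.03,"x":0,"y":0,"z":-0.163,"spin":0},{"hand":0.025,"x":0,"y":0,"z":-0.163,"spin":0},{"hand":0.025,"x":0,"y":0,"z":-0.163,"spin":0},{"hand":0.025,"x":0,"y":0,"z":-0.163,"spin":0}]'
```

```text
t: 8.58
eef_pos: [469.9, 265.1, 19.4]
tcp_rot: [3.14, -0.0, 1.88]
ft_force: [-1.2, -1.5, 7.4]
opening: 0.38
```

```bash
python3 -m handwheel '[{"hand":0.025,"x":0.009,"y":-0.011,"z":-0.001,"spin":-0.57},{"hand":0.025,"x":0.018,"y":-0.023,"z":-0.001,"spin":-1.14},{"hand":0.025,"x":0.027,"y":-0.034,"z":-0.001,"spin":-1.71},{"hand":0.025,"x":0.036,"y":-0.046,"z":-0.001,"spin":-2.28},{"hand":0.025,"x":0.044,"y":-0.057,"z":-0.001,"spin":-2.85},{"hand":0.025,"x":0.053,"y":-0.069,"z":-0.001,"spin":-3.42},{"hand":0.025,"x":0.062,"y":-0.08,"z":-0.001,"spin":-3.99},{"hand":0.025,"x":0.071,"y":-0.0912,"z":-0.001,"spin":-4.56},{"hand":0.025,"x":0.071,"y":-0.0912,"z":-0.001,"spin":-4.56},{"hand":0.025,"x":0.071,"y":-0.0912,"z":-0.001,"spin":-4.56},{"hand":0.025,"x":0.071,"y":-0.0912,"z":-0.001,"spin":-4.56}]'; python3 - <<'E'
from h import *
r=snap("wrist","w3");print(state()["eef_pos"],state()["tcp_rot"]);im=r["img"][:,:,::-1]
cv2.imwrite("pics/w3.png",im)
print([np.round(w2px(r,p)) for p in ([571.95+10.65,50.5+119.5,0],[572,50.5,0])])
E
```

```text
t: 9.5
eef_pos: [542.4, 173.2, 19.3]
tcp_rot: [3.137, -0.001, 1.482]
ft_force: [1.9, -6.2, 14.2]
opening: 0.378
[542.38914964 173.272289    19.32019847] [ 3.13738852e+00 -6.00219419e-04  1.48182373e+00]
[array([319., 346.]), array([122., 346.])]
```

View pics/w3.png

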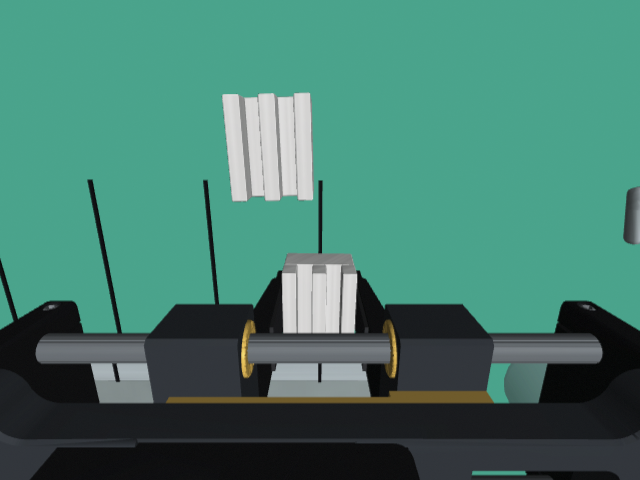

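Wrist view: rest 1 sits centred on line 1 (both at u≈320), rest 2 is still at (268,147). Now pushing towards the fence.

```bash
python3 -m handwheel '[{"hand":0.025,"x":0.004,"y":-0.0004,"z":0,"spin":0},{"hand":0.025,"x":0.008,"y":-0.0007,"z":0,"spin":0},{"hand":0.025,"x":0.012,"y":-0.0011,"z":0,"spin":0},{"hand":0.025,"x":0.014,"y":-0.0013,"z":0,"spin":0},{"hand":0.025,"x":0.014,"y":-0.0013,"z":0,"spin":0}]'; for i in 1 2 ; do python3 -m handwheel '[{"hand":0.025,"x":0.001,"y":-0.0001,"z":0,"spin":0},{"hand":0.025,"x":0.002,"y":-0.0002,"z":0,"spin":0},{"hand":0.025,"x":0.002,"y":-0.0002,"z":0,"spin":0}]';done
```

```text
t: 9.97
eef_pos: [554.2, 172.6, 19.2]
tcp_rot: [-3.141, -0.0, 1.482]
ft_force: [-8.1, -0.1, 20.0]
opening: 0.378
t: 10.22
eef_pos: [555.7, 172.5, 19.3]
tcp_rot: [-3.14, 0.0, 1.482]
ft_force: [-9.1, 0.2, 21.1]
opening: 0.375
t: 10.47
eef_pos: [557.7, 172.3, 19.3]
tcp_rot: [-3.14, -0.0, 1.482]
ft_force: [-9.8, 1.2, 21.3]
opening: 0.374
```

```bash
for i in 1 2 3; do python3 -m handwheel '[{"hand":0.025,"x":0.001,"y":-0.0001,"z":0,"spin":0},{"hand":0.025,"x":0.0015,"y":-0.00013,"z":-0,"spin":0},{"hand":0.025,"x":0.0015,"y":-0.00013,"z":0,"spin":0}]' | grep -E "eef|ft_|rot";done
```

```text
eef_pos: [558.7, 172.2, 19.3]
tcp_rot: [-3.139, 0.0, 1.482]
ft_force: [-13.1, 1.8, 23.9]
eef_pos: [558.9, 172.2, 19.2]
tcp_rot: [-3.136, 0.001, 1.482]
ft_force: [-18.6, 3.0, 26.8]
eef_pos: [559.4, 172.2, 19.0]
tcp_rot: [-3.134, 0.001, 1.482]
ft_force: [-22.0, 4.4, 27.8]
```

```bash
python3 -m handwheel '[{"hand":0.035,"x":0,"y":0,"z":0.0005,"spin":0},{"hand":0.044,"x":0,"y":0,"z":0.001,"spin":0},{"hand":0.044,"x":0,"y":0,"z":0.001,"spin":0},{"hand":0.044,"x":-0.002,"y":0,"z":0.001,"spin":0},{"hand":0.044,"x":-0.002,"y":0,"z":0.02,"spin":0},{"hand":0.044,"x":-0.002,"y":0,"z":0.05,"spin":0},{"hand":0.07,"x":-0.04,"y":0,"z":0.08,"spin":0},{"hand":0.07,"x":-0.07,"y":-0.005,"z":0.09,"spin":0.3},{"hand":0.07,"x":-0.099,"y":-0.0145,"z":0.09,"spin":0.5},{"hand":0.07,"x":-0.099,"y":-0.0145,"z":0.09,"spin":0.5},{"hand":0.07,"x":-0.099,"y":-0.0145,"z":0.09,"spin":0.5}]'; python3 - <<'E'
from h import *
a=snap("top","t3")["img"][145:300,210:410,::-1];print(state()["eef_pos"],state()["tcp_rot"])
w=read_camera("wrist")["img"][:,:,::-1]
cv2.imwrite("pics/m3.png",np.vstack([cv2.resize(a,(600,310))[:,:],cv2.resize(w,(600,450))[:290]]))
E
```

```text
t: 12.13
eef_pos: [463.6, 156.9, 108.2]
tcp_rot: [3.141, -0.0, 1.525]
ft_force: [1.3, 0.2, -0.6]
opening: 0.724
[464.77007939 157.14351005 108.02499761] [ 3.14019526e+00 -4.08261409e-04  1.52500731e+00]
```

View pics/m3.png

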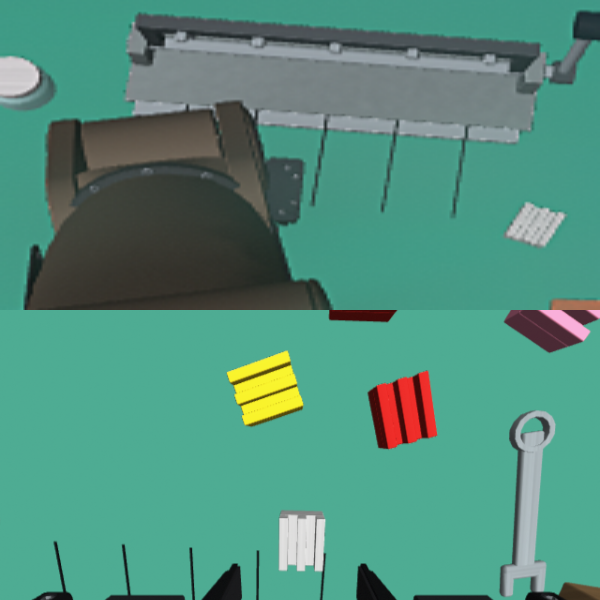

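Rest 2 is centred between the fingers. Gripping it.

```bash
python3 -m handwheel '[{"hand":0.07,"x":-0.001,"y":0,"z":-0.04,"spin":0},{"hand":0.07,"x":-0.001,"y":0,"z":-0.07,"spin":0},{"hand":0.07,"x":-0.001,"y":0,"z":-0.085,"spin":0},{"hand":0.07,"x":-0.001,"y":0,"z":-0.089,"spin":0},{"hand":0.06,"x":-0.001,"y":0,"z":-0.089,"spin":0},{"hand":0.05,"x":-0.001,"y":0,"z":-0.089,"spin":0},{"hand":0.04,"x":-0.001,"y":0,"z":-0.089,"spin":0},{"hand":0.03,"x":-0.001,"y":0,"z":-0.089,"spin":0},{"hand":0.025,"x":-0.001,"y":0,"z":-0.089,"spin":0},{"hand":0.025,"x":-0.001,"y":0,"z":-0.089,"spin":0},{"hand":0.025,"x":-0.001,"y":0,"z":-0.089,"spin":0}]'
```

```text
t: 13.15
eef_pos: [463.5, 157.2, 19.3]
tcp_rot: [3.14, -0.0, 1.525]
ft_force: [0.1, 0.9, 7.2]
opening: 0.378
```

```bash
python3 -m handwheel '[{"hand":0.025,"x":0.006,"y":-0.012,"z":-0.0005,"spin":-0.2},{"hand":0.025,"x":0.012,"y":-0.022,"z":-0.0005,"spin":-0.4},{"hand":0.025,"x":0.022,"y":-0.03,"z":-0.0005,"spin":-0.5},{"hand":0.025,"x":0.032,"y":-0.038,"z":-0.0005,"spin":-0.5},{"hand":0.025,"x":0.044,"y":-0.043,"z":-0.0005,"spin":-0.5},{"hand":0.025,"x":0.058,"y":-0.043,"z":-0.0005,"spin":-0.5},{"hand":0.025,"x":0.0725,"y":-0.043,"z":-0.0005,"spin":-0.5},{"hand":0.025,"x":0.0725,"y":-0.043,"z":-0.0005,"spin":-0.5},{"hand":0.025,"x":0.0725,"y":-0.043,"z":-0.0005,"spin":-0.5}]';python3 - <<'E'
from h import *
r=read_camera("wrist");print(state()["eef_pos"])
cv2.imwrite("pics/w4.png",r["img"][150:400,::,::-1])
E
```

```text
t: 13.9
eef_pos: [538.0, 114.0, 19.4]
tcp_rot: [3.137, -0.001, 1.482]
ft_force: [3.8, -1.4, 8.3]
opening: 0.381
[537.8228973  114.04712254  19.37289565]
```

View pics/w4.png

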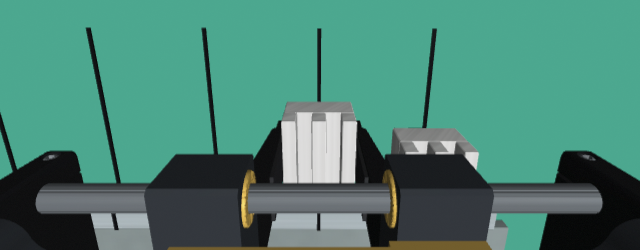

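Rest 2 is on line 2 (u≈320), and rest 1 straddles its own line. Pushing in.

```bash
python3 -m handwheel '[{"hand":0.025,"x":0.004,"y":-0.0004,"z":0,"spin":0},{"hand":0.025,"x":0.008,"y":-0.0007,"z":0,"spin":0},{"hand":0.025,"x":0.011,"y":-0.001,"z":0,"spin":0},{"hand":0.025,"x":0.013,"y":-0.0012,"z":0,"spin":0},{"hand":0.025,"x":0.013,"y":-0.0012,"z":0,"spin":0}]'|grep -E "eef|ft_|rot"; for i in 1 2 3 4 5; do python3 -m handwheel '[{"hand":0.025,"x":0.001,"y":-0.0001,"z":0,"spin":0},{"hand":0.025,"x":0.0015,"y":-0.00013,"z":-0,"spin":0},{"hand":0.025,"x":0.0015,"y":-0.00013,"z":0,"spin":0}]' | grep -E "eef|ft_";done
```

```text
eef_pos: [547.9, 113.0, 19.3]
tcp_rot: [-3.14, 0.0, 1.482]
ft_force: [-7.6, 0.0, 16.5]
eef_pos: [549.0, 112.9, 19.3]
ft_force: [-9.1, 0.5, 18.4]
eef_pos: [550.5, 112.8, 19.4]
ft_force: [-9.8, 0.0, 17.7]
eef_pos: [552.0, 112.7, 19.3]
ft_force: [-9.5, 0.3, 18.2]
eef_pos: [553.5, 112.5, 19.4]
ft_force: [-9.2, -0.0, 18.0]
eef_pos: [553.9, 112.5, 19.4]
ft_force: [-13.7, 0.7, 22.2]
```

```bash
python3 -m handwheel '[{"hand":0.025,"x":0.0015,"y":-0.0001,"z":0,"spin":0},{"hand":0.025,"x":0.003,"y":-0.0003,"z":0,"spin":0},{"hand":0.025,"x":0.003,"y":-0.0003,"z":0,"spin":0}]'| grep -E "eef|ft_"; python3 -m handwheel '[{"hand":0.035,"x":0,"y":0,"z":0.0005,"spin":0},{"hand":0.044,"x":0,"y":0,"z":0.001,"spin":0},{"hand":0.044,"x":0,"y":0,"z":0.001,"spin":0},{"hand":0.044,"x":-0.002,"y":0,"z":0.001,"spin":0},{"hand":0.044,"x":-0.002,"y":0,"z":0.02,"spin":0},{"hand":0.044,"x":-0.002,"y":0,"z":0.05,"spin":0},{"hand":0.07,"x":-0.02,"y":-0.03,"z":0.08,"spin":-0.5},{"hand":0.07,"x":-0.04,"y":-0.065,"z":0.09,"spin":-1},{"hand":0.07,"x":-0.06,"y":-0.1,"z":0.09,"spin":-1.5},{"hand":0.07,"x":-0.08,"y":-0.135,"z":0.09,"spin":-2},{"hand":0.07,"x":-0.1,"y":-0.17,"z":0.09,"spin":-2.6},{"hand":0.07,"x":-0.107,"y":-0.205,"z":0.09,"spin":-3.2},{"hand":0.07,"x":-0.107,"y":-0.24,"z":0.09,"spin":-3.69},{"hand":0.07,"x":-0.107,"y":-0.24,"z":0.09,"spin":-3.69},{"hand":0.07,"x":-0.107,"y":-0.24,"z":0.09,"spin":-3.69}]'; python3 - <<'E'
from h import *
print(state()["eef_pos"],state()["tcp_rot"])
a=snap("top","t4")["img"][145:285,230:430,::-1]
w=read_camera("wrist")["img"][:,:,::-1]
cv2.imwrite("pics/m4.png",np.vstack([cv2.resize(a,(500,350),interpolation=2),cv2.resize(w,(500,375))[:250]]))
E
```

```text
eef_pos: [554.7, 112.4, 19.1]
ft_force: [-23.1, 3.4, 27.3]
t: 17.12
eef_pos: [452.1, -129.6, 108.1]
tcp_rot: [3.141, -0.0, 1.156]
ft_force: [-0.4, 0.9, 0.5]
opening: 0.741
[ 452.10171063 -129.60022644  108.14454307] [ 3.14105546e+00 -7.90269475e-05  1.15645603e+00]
```

View pics/m4.png

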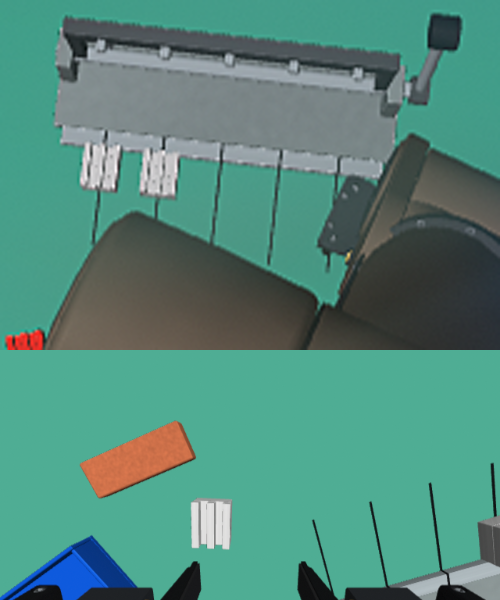

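```bash
python3 - <<'E'
from h import *
r=read_camera("wrist");c=lambda u,v,z=30:px2w(r,u*1.28,(v-350)*1.28,z)[:2]
# top face corners (ridge ends) order: near-left, near-right (top of image), far right, far left
P=np.array([c(191,502),c(230,502),c(230,549),c(193,547)]);print(P,P.mean(0));d=P[2]+P[3]-P[0]-P[1];print(np.degrees(np.arctan2(d[1],d[0])),[round(np.linalg.norm(P[i]-P[i-1])) for i in range(4)])
print(w2px(r,[448,-127.7,30]))
g=r["img"];cv2.imwrite("pics/w5z.png",cv2.resize(g[160:300,190:360,::-1],None,fx=4,fy=4,interpolation=2))
E
```

```text
[[ 392.07605199 -158.5672097 ]
 [ 406.13989265 -126.22014834]
 [ 447.07005738 -145.03356633]
 [ 431.1962951  -176.48242539]] [ 419.12057428 -151.57583744]
-24.646547958338125 [43, 35, 45, 35]
[316.21088039 246.99229575]
```

View pics/w5z.png

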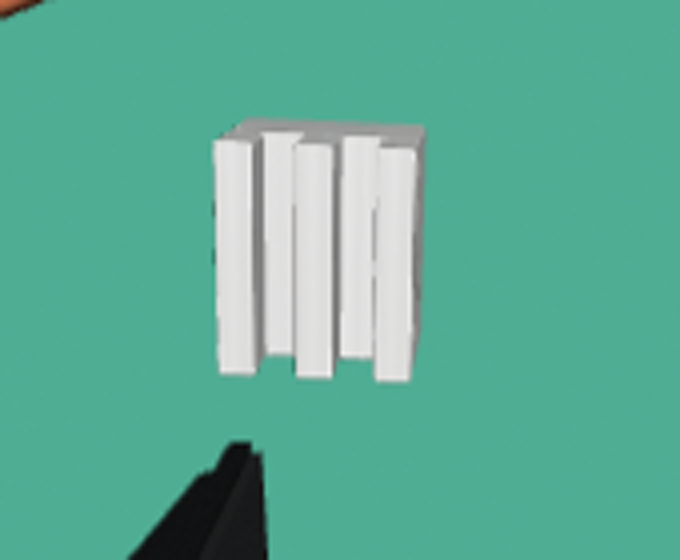

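Rest 3 has been knocked to about (419,-151). In the crop its top corners are (213,140), (416,147), (412,381), (219,374).

```bash
python3 - <<'E'
from h import *
r=read_camera("wrist");c=lambda u,v,z=30:px2w(r,190+u/4,160+v/4,z)[:2]
P=np.array([c(213,140),c(416,147),c(412,381),c(219,374)]);print(P.mean(0));d=P[2]+P[3]-P[0]-P[1];e=P[1]+P[2]-P[0]-P[3];print(np.degrees(np.arctan2(d[1],d[0])),np.degrees(np.arctan2(e[1],e[0]))-90,state()["eef_pos"])
E
```

```text
[ 419.58379211 -152.43040558]
-25.650203987343847 -25.538532730924587 [ 452.21809711 -126.9529444   108.08247115]
```

```bash
python3 -m handwheel '[{"hand":0.06,"x":-0.02,"y":-0.015,"z":0,"spin":-0.37},{"hand":0.06,"x":-0.0325,"y":-0.0255,"z":0,"spin":-0.37},{"hand":0.06,"x":-0.0325,"y":-0.0255,"z":-0.01,"spin":-0.37},{"hand":0.06,"x":-0.0325,"y":-0.0255,"z":-0.035,"spin":-0.37},{"hand":0.06,"x":-0.0325,"y":-0.0255,"z":-0.06,"spin":-0.37},{"hand":0.06,"x":-0.0325,"y":-0.0255,"z":-0.08,"spin":-0.37},{"hand":0.06,"x":-0.0325,"y":-0.0255,"z":-0.0895,"spin":-0.37},{"hand":0.06,"x":-0.0325,"y":-0.0255,"z":-0.0895,"spin":-0.37},{"hand":0.05,"x":-0.0325,"y":-0.0255,"z":-0.0895,"spin":-0.37},{"hand":0.04,"x":-0.0325,"y":-0.0255,"z":-0.0895,"spin":-0.37},{"hand":0.03,"x":-0.0325,"y":-0.0255,"z":-0.0895,"spin":-0.37},{"hand":0.025,"x":-0.0325,"y":-0.0255,"z":-0.0895,"spin":-0.37},{"hand":0.025,"x":-0.0325,"y":-0.0255,"z":-0.0895,"spin":-0.37},{"hand":0.025,"x":-0.0325,"y":-0.0255,"z":-0.0895,"spin":-0.37}]'
```

```text
t: 18.48
eef_pos: [420.0, -153.6, 19.4]
tcp_rot: [3.14, -0.0, 1.127]
ft_force: [-0.3, 2.5, 7.7]
opening: 0.376
```

```bash
python3 -m handwheel '[{"hand":0.025,"x":0.007,"y":0.014,"z":-0.0005,"spin":0.27},{"hand":0.025,"x":0.015,"y":0.028,"z":-0.0005,"spin":0.54},{"hand":0.025,"x":0.022,"y":0.042,"z":-0.0005,"spin":0.81},{"hand":0.025,"x":0.03,"y":0.055,"z":-0.0005,"spin":1.1},{"hand":0.025,"x":0.037,"y":0.069,"z":-0.0005,"spin":1.36},{"hand":0.025,"x":0.045,"y":0.083,"z":-0.0005,"spin":1.63},{"hand":0.025,"x":0.052,"y":0.097,"z":-0.0005,"spin":1.9},{"hand":0.025,"x":0.06,"y":0.111,"z":-0.0005,"spin":2.2},{"hand":0.025,"x":0.067,"y":0.125,"z":-0.0005,"spin":2.5},{"hand":0.025,"x":0.075,"y":0.138,"z":-0.0005,"spin":2.75},{"hand":0.025,"x":0.082,"y":0.152,"z":-0.0005,"spin":3},{"hand":0.025,"x":0.09,"y":0.166,"z":-0.0005,"spin":3.3},{"hand":0.025,"x":0.097,"y":0.18,"z":-0.0005,"spin":3.6},{"hand":0.025,"x":0.105,"y":0.194,"z":-0.0005,"spin":3.85},{"hand":0.025,"x":0.111,"y":0.2076,"z":-0.0005,"spin":4.07},{"hand":0.025,"x":0.111,"y":0.2076,"z":-0.0005,"spin":4.07},{"hand":0.025,"x":0.111,"y":0.2076,"z":-0.0005,"spin":4.07}]';python3 - <<'E'
from h import *
r=read_camera("wrist");print(state()["eef_pos"],state()["tcp_rot"])
g=r["img"][170:350,240:400];e=g.astype(float).mean(2)
for v in (15,40,60): print(v+170,[240+i for i in range(160) if e[v,i]<70][:12])   # dark line columns
w=e[115]; b=np.where(w>170)[0]+240;print("rest row285",b.min(),b.max())
E
```

```text
t: 19.9
eef_pos: [532.1, 55.1, 19.5]
tcp_rot: [3.138, -0.001, 1.484]
ft_force: [2.2, 4.7, 9.6]
opening: 0.377
[531.96874801  54.81587013  19.46368286] [ 3.13799629e+00 -7.22745323e-04  1.48314183e+00]
185 [316, 317, 318, 319]
210 [316, 317, 318, 319]
230 [316, 317, 318, 319]
rest row285 282 356
```

```bash
python3 -m handwheel '[{"hand":0.025,"x":0.004,"y":-0.0009,"z":0,"spin":-0.02},{"hand":0.025,"x":0.008,"y":-0.0015,"z":0,"spin":-0.02},{"hand":0.025,"x":0.011,"y":-0.0018,"z":0,"spin":-0.02},{"hand":0.025,"x":0.013,"y":-0.002,"z":0,"spin":-0.02},{"hand":0.025,"x":0.013,"y":-0.002,"z":0,"spin":-0.02}]'|grep -E "eef|ft_|rot"; for i in 1 2 3 4 5; do python3 -m handwheel '[{"hand":0.025,"x":0.001,"y":-0.0001,"z":0,"spin":0},{"hand":0.025,"x":0.0015,"y":-0.00013,"z":-0,"spin":0},{"hand":0.025,"x":0.0015,"y":-0.00013,"z":0,"spin":0}]' | grep -E "eef|ft_";done
```

```text
eef_pos: [542.9, 52.2, 19.5]
tcp_rot: [-3.14, -0.0, 1.481]
ft_force: [-7.8, 1.0, 16.8]
eef_pos: [544.0, 52.1, 19.5]
ft_force: [-9.9, 1.4, 18.2]
eef_pos: [545.5, 51.9, 19.5]
ft_force: [-9.5, 1.9, 17.4]
eef_pos: [547.0, 51.8, 19.5]
ft_force: [-9.5, -0.1, 17.6]
eef_pos: [548.5, 51.7, 19.5]
ft_force: [-8.8, 0.8, 17.8]
eef_pos: [550.0, 51.6, 19.5]
ft_force: [-9.1, 1.7, 17.0]
```

```bash
for i in 1 2 ; do python3 -m handwheel '[{"hand":0.025,"x":0.001,"y":0.0004,"z":0,"spin":0},{"hand":0.025,"x":0.0015,"y":0.0005,"z":-0,"spin":0},{"hand":0.025,"x":0.0015,"y":0.0005,"z":0,"spin":0}]' | grep -E "eef|ft_";done;  for i in 1 2; do python3 -m handwheel '[{"hand":0.025,"x":0.001,"y":0,"z":0,"spin":0},{"hand":0.025,"x":0.0015,"y":0,"z":-0,"spin":0},{"hand":0.025,"x":0.0015,"y":0,"z":0,"spin":0}]' | grep -E "eef|ft_|rot";done
```

```text
eef_pos: [550.3, 51.6, 19.5]
ft_force: [-14.7, -4.7, 22.4]
eef_pos: [550.5, 51.6, 19.5]
ft_force: [-20.5, -9.5, 27.3]
eef_pos: [551.0, 51.6, 19.2]
tcp_rot: [-3.132, 0.001, 1.481]
ft_force: [-23.3, -11.1, 27.8]
eef_pos: [551.7, 51.5, 19.0]
tcp_rot: [-3.13, 0.002, 1.481]
ft_force: [-26.8, -11.7, 28.1]
```

```bash
python3 -m handwheel '[{"hand":0.025,"x":-0.001,"y":-0.001,"z":0,"spin":0},{"hand":0.035,"x":-0.001,"y":-0.001,"z":0.0005,"spin":0},{"hand":0.044,"x":-0.001,"y":-0.001,"z":0.001,"spin":0},{"hand":0.044,"x":-0.001,"y":-0.001,"z":0.001,"spin":0},{"hand":0.044,"x":-0.003,"y":-0.001,"z":0.001,"spin":0},{"hand":0.044,"x":-0.003,"y":-0.001,"z":0.02,"spin":0},{"hand":0.044,"x":-0.003,"y":-0.001,"z":0.05,"spin":0},{"hand":0.044,"x":-0.003,"y":0.02,"z":0.08,"spin":0},{"hand":0.06,"x":0.0,"y":0.06,"z":0.12,"spin":0},{"hand":0.06,"x":0.0,"y":0.06,"z":0.15,"spin":0},{"hand":0.06,"x":0.0,"y":0.06,"z":0.15,"spin":0},{"hand":0.06,"x":0.0,"y":0.06,"z":0.15,"spin":0}]'; python3 - <<'E'
from h import *
r=read_camera("wrist");print(state()["eef_pos"],state()["tcp_rot"])
np.save("w6.npy",r,allow_pickle=True)
cv2.imwrite("pics/w6.png",cv2.resize(r["img"][140:330,190:450,::-1],None,fx=3,fy=3,interpolation=2))
E
```

```text
t: 23.62
eef_pos: [558.0, 113.2, 170.2]
tcp_rot: [3.137, -0.001, 1.482]
ft_force: [-0.1, 0.1, 0.6]
opening: 0.623
[557.17529732 112.58737395 168.51367427] [ 3.14015753e+00 -3.01772941e-04  1.48150388e+00]
```

View pics/w6.png

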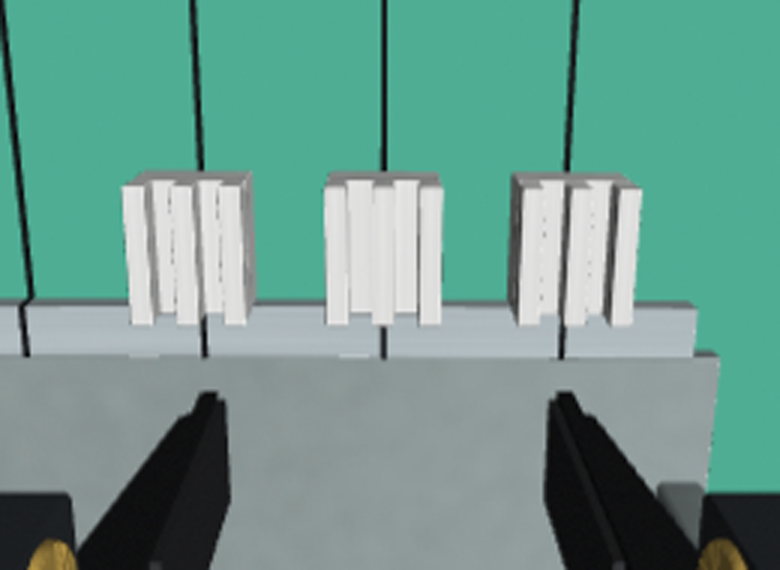

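All three rests are in the row, each over its line. Now measuring the offsets from this view.

```bash
python3 - <<'E'
from h import *
r=np.load("w6.npy",allow_pickle=True).item();c=lambda u,v,z=30:px2w(r,190+u/3,140+v/3,z)[:2]
a=-0.089;X=np.array([np.cos(a),np.sin(a)]);Y=np.array([-np.sin(a),np.cos(a)])
# fence frame from wrist: front bottom edge right end
for n,q,l in [("r1",[(517,187),(640,187),(634,326),(518,326)],[(568,168,0),(562,340,10)]),("r2",[(325,184),(442,184),(441,326),(326,326)],[(384,168,0),(384,340,10)]),("r3",[(123,184),(245,184),(247,325),(131,325)],[(202,168,0),(204.5,340,10)])]:
    P=np.array([c(*p) for p in q]);m=P.mean(0);d=P[2]+P[3]-P[0]-P[1]
    L=[c(*p) for p in l]
    print(n,"x",m@X,"y",m@Y,"yaw",np.arctan2(d[1],d[0])-a,"lines y",[round(p@Y,1) for p in L], "size",[round(np.linalg.norm(P[i]-P[i-1])) for i in range(4)])
for p in((0,302,10),(690,307,10),(0,355,10),(690,352,10)):print("fence",c(*p)@X,c(*p)@Y)
E
```

```text
r1 x 542.6791607506048 y 221.0462057148145 yaw 0.03954378636524988 lines y [np.float64(222.3), np.float64(221.6)] size [44, 37, 44, 36]
r2 x 542.2821487319476 y 161.6786412991388 yaw 0.0006044274878120176 lines y [np.float64(161.8), np.float64(161.8)] size [45, 35, 45, 36]
r3 x 542.1762780738184 y 101.385094624702 yaw -0.022354393479104034 lines y [np.float64(102.0), np.float64(101.7)] size [45, 37, 45, 36]
fence 563.2492216911528 34.591421381505775
fence 564.7765466830473 263.46421022124025
fence 581.9531914534145 32.51737686026663
fence 580.676222460051 264.8919061212923
```

Offsets are at most about 1 mm and the centres sit 22 mm in front of the fence, so the row is good. Next, to above the knob.

```bash
python3 -m handwheel '[{"hand":0.05,"x":0,"y":0,"z":0.04,"spin":0},{"hand":0.05,"x":0,"y":0,"z":0.08,"spin":0},{"hand":0.05,"x":0,"y":0,"z":0.12,"spin":0},{"hand":0.05,"x":0.01,"y":-0.03,"z":0.12,"spin":0},{"hand":0.05,"x":0.03,"y":-0.065,"z":0.12,"spin":0},{"hand":0.05,"x":0.04,"y":-0.1,"z":0.12,"spin":0},{"hand":0.05,"x":0.055,"y":-0.135,"z":0.12,"spin":0},{"hand":0.05,"x":0.07,"y":-0.17,"z":0.12,"spin":0},{"hand":0.05,"x":0.08,"y":-0.205,"z":0.12,"spin":0},{"hand":0.05,"x":0.09,"y":-0.235,"z":0.12,"spin":0},{"hand":0.05,"x":0.097,"y":-0.261,"z":0.12,"spin":0},{"hand":0.05,"x":0.097,"y":-0.261,"z":0.12,"spin":0},{"hand":0.05,"x":0.097,"y":-0.261,"z":0.12,"spin":0},{"hand":0.05,"x":0.097,"y":-0.261,"z":0.12,"spin":0}]'; python3 - <<'E'
from h import *
r=read_camera("wrist");print(state()["eef_pos"],state()["tcp_rot"]);np.save("w7.npy",r,allow_pickle=True)
print("expect knob",w2px(r,[654.5,-148.4,199]))
cv2.imwrite("pics/w7.png",cv2.resize(r["img"][150:400,160:500,::-1],None,fx=2.2,fy=2.2,interpolation=2))
E
```

```text
t: 24.83
eef_pos: [653.7, -148.6, 286.6]
tcp_rot: [-3.139, -0.001, 1.48]
ft_force: [0.1, 0.9, -0.2]
opening: 0.524
[ 653.80256624 -148.00833721  287.15660827] [-3.13998688e+00 -6.20074310e-04  1.48106929e+00]
expect knob [318.93820315 248.87317289]
```

View pics/w7.png

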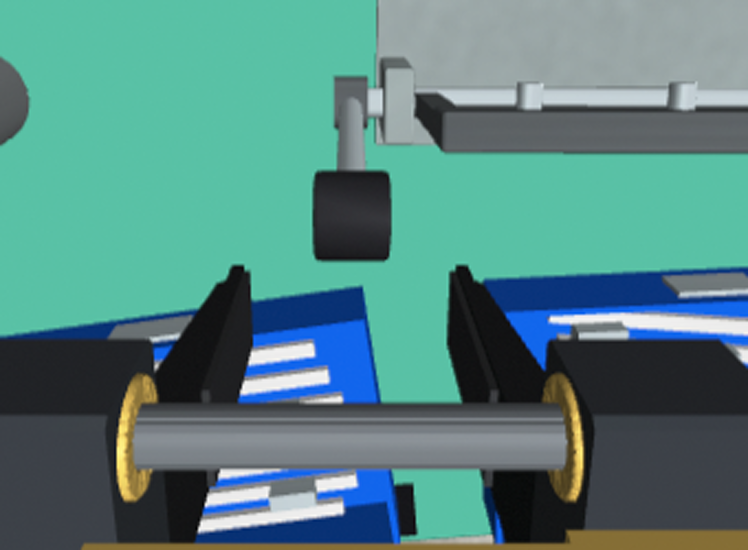

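The knob is centred at crop (352,216), i.e. pixel (320,248), against the expected (319,249). The frame end is about 31 mm to its side, so the closed fingers clear it. Gripping.

```bash
python3 -m handwheel '[{"hand":0.05,"x":0.001,"y":0,"z":-0.03,"spin":0},{"hand":0.05,"x":0.001,"y":0,"z":-0.06,"spin":0},{"hand":0.05,"x":0.001,"y":0,"z":-0.08,"spin":0},{"hand":0.05,"x":0.001,"y":0,"z":-0.087,"spin":0},{"hand":0.05,"x":0.001,"y":0,"z":-0.087,"spin":0},{"hand":0.04,"x":0.001,"y":0,"z":-0.087,"spin":0},{"hand":0.03,"x":0.001,"y":0,"z":-0.087,"spin":0},{"hand":0.02,"x":0.001,"y":0,"z":-0.087,"spin":0},{"hand":0.015,"x":0.001,"y":0,"z":-0.087,"spin":0},{"hand":0.015,"x":0.001,"y":0,"z":-0.087,"spin":0},{"hand":0.015,"x":0.001,"y":0,"z":-0.087,"spin":0}]'; python3 - <<'E'
import numpy as np
f=np.linspace(-.1,1.4,21);dx=-(150*np.sin(f)-150*np.sin(-.1));dz=150*np.cos(f)-150*np.cos(.1)
for i in range(1,21):print(i,np.round([dx[i]*.996/1e3,dx[i]*-.0888/1e3,dz[i]/1e3],4).tolist())
E
```

```text
t: 25.8
eef_pos: [655.5, -148.1, 202.2]
tcp_rot: [3.14, -0.001, 1.481]
ft_force: [0.1, 4.6, 6.5]
opening: 0.275
1 [-0.0112, 0.001, 0.0007]
2 [-0.0224, 0.002, 0.0006]
3 [-0.0335, 0.003, -0.0004]
4 [-0.0446, 0.004, -0.0022]
5 [-0.0555, 0.0049, -0.0049]
6 [-0.0661, 0.0059, -0.0083]
7 [-0.0765, 0.0068, -0.0126]
8 [-0.0865, 0.0077, -0.0176]
9 [-0.0962, 0.0086, -0.0234]
10 [-0.1053, 0.0094, -0.0298]
11 [-0.114, 0.0102, -0.037]
12 [-0.1221, 0.0109, -0.0447]
13 [-0.1296, 0.0116, -0.0531]
14 [-0.1364, 0.0122, -0.062]
15 [-0.1426, 0.0127, -0.0714]
16 [-0.1481, 0.0132, -0.0812]
17 [-0.1528, 0.0136, -0.0914]
18 [-0.1567, 0.014, -0.102]
19 [-0.1598, 0.0142, -0.1128]
20 [-0.1621, 0.0145, -0.1238]
```

```bash
python3 -m handwheel '[{"hand":0.015,"x":-0.0056,"y":0.0005,"z":0.0004,"spin":0},{"hand":0.015,"x":-0.0112,"y":0.001,"z":0.0007,"spin":0},{"hand":0.015,"x":-0.0168,"y":0.0015,"z":0.0007,"spin":0},{"hand":0.015,"x":-0.0224,"y":0.002,"z":0.0006,"spin":0},{"hand":0.015,"x":-0.0335,"y":0.003,"z":-0.0004,"spin":0},{"hand":0.015,"x":-0.0446,"y":0.004,"z":-0.0022,"spin":0},{"hand":0.015,"x":-0.0555,"y":0.0049,"z":-0.0049,"spin":0},{"hand":0.015,"x":-0.0661,"y":0.0059,"z":-0.0083,"spin":0},{"hand":0.015,"x":-0.0765,"y":0.0068,"z":-0.0126,"spin":0},{"hand":0.015,"x":-0.0865,"y":0.0077,"z":-0.0176,"spin":0},{"hand":0.015,"x":-0.0962,"y":0.0086,"z":-0.0234,"spin":0},{"hand":0.015,"x":-0.1053,"y":0.0094,"z":-0.0298,"spin":0}]'
```

```text
t: 26.8
eef_pos: [550.1, -138.3, 173.1]
tcp_rot: [3.138, -0.001, 1.481]
ft_force: [-1.5, 9.9, 13.7]
opening: 0.271
```

```bash
python3 -m handwheel '[{"hand":0.015,"x":-0.0087,"y":0.0008,"z":-0.0072,"spin":0},{"hand":0.015,"x":-0.0168,"y":0.0015,"z":-0.0149,"spin":0},{"hand":0.015,"x":-0.0243,"y":0.0022,"z":-0.0233,"spin":0},{"hand":0.015,"x":-0.0311,"y":0.0028,"z":-0.0322,"spin":0},{"hand":0.015,"x":-0.0373,"y":0.0033,"z":-0.0416,"spin":0},{"hand":0.015,"x":-0.0428,"y":0.0038,"z":-0.0514,"spin":0},{"hand":0.015,"x":-0.0475,"y":0.0042,"z":-0.0616,"spin":0},{"hand":0.015,"x":-0.0514,"y":0.0046,"z":-0.0722,"spin":0},{"hand":0.015,"x":-0.0535,"y":0.0047,"z":-0.0776,"spin":0},{"hand":0.015,"x":-0.0545,"y":0.0048,"z":-0.083,"spin":0},{"hand":0.015,"x":-0.0557,"y":0.005,"z":-0.0885,"spin":0},{"hand":0.015,"x":-0.0557,"y":0.005,"z":-0.0885,"spin":0}]'; for i in 1 2; do python3 -m handwheel '[{"hand":0.015,"x":-0.0004,"y":0,"z":-0.002,"spin":0},{"hand":0.015,"x":-0.0006,"y":0,"z":-0.0035,"spin":0},{"hand":0.015,"x":-0.0006,"y":0,"z":-0.0035,"spin":0}]'|grep -E "eef|ft_";done
```

```text
t: 27.8
eef_pos: [492.3, -132.9, 82.3]
tcp_rot: [-3.137, -0.002, 1.481]
ft_force: [-6.2, 9.9, 6.7]
opening: 0.271
eef_pos: [491.7, -132.8, 79.3]
ft_force: [-7.6, 10.9, 8.5]
eef_pos: [491.1, -132.8, 75.8]
ft_force: [-7.5, 10.5, 8.2]
```

```bash
for i in 1 2 3; do python3 -m handwheel '[{"hand":0.015,"x":-0.0001,"y":0,"z":-0.001,"spin":0},{"hand":0.015,"x":-0.0003,"y":0,"z":-0.002,"spin":0},{"hand":0.015,"x":-0.0003,"y":0,"z":-0.002,"spin":0}]'|grep -E "eef|ft_";done; python3 - <<'E'
from h import *
a=snap("side","s8")["img"][140:360,190:410,::-1];b=read_camera("top")["img"][140:260,230:430,::-1]
cv2.imwrite("pics/m8.png",np.hstack([cv2.resize(a,(400,400),interpolation=2),cv2.resize(b,(400,240),interpolation=2)] if 0 else [cv2.resize(a,(500,500),interpolation=2)]))
E
```

```text
eef_pos: [490.8, -132.8, 73.9]
ft_force: [-8.9, 11.3, 7.7]
eef_pos: [490.5, -132.8, 71.9]
ft_force: [-7.2, 11.6, 7.9]
eef_pos: [490.3, -132.7, 69.9]
ft_force: [-7.3, 11.9, 8.1]
```

View pics/m8.png

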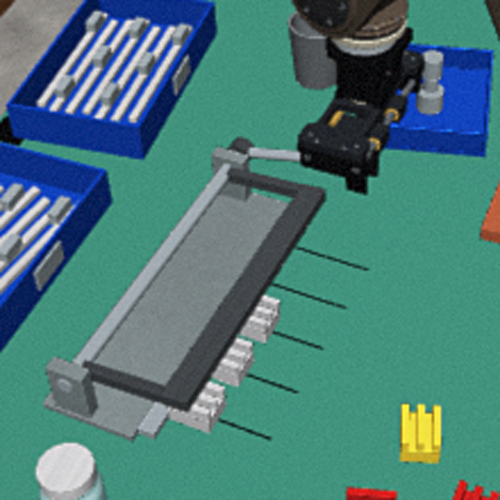

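The side view shows the frame lying almost level over the row, with the rests straight under the bar at (262,315), (236,360) and (205,405). I'll ease down further to feel for the stop.

```bash
for i in 1 2 3; do python3 -m handwheel '[{"hand":0.015,"x":0,"y":0,"z":-0.001,"spin":0},{"hand":0.015,"x":-0.0001,"y":0,"z":-0.002,"spin":0},{"hand":0.015,"x":-0.0001,"y":0,"z":-0.002,"spin":0}]'|grep -E "eef|ft_";done; python3 - <<'E'
from h import *
r=snap("side","s9");cv2.imwrite("pics/m9.png",cv2.resize(r["img"][180:340,250:370,::-1],None,fx=5,fy=3.7,interpolation=2)); np.save("s9.npy",r,allow_pickle=True)
E
```

```text
eef_pos: [490.0, -132.7, 67.8]
ft_force: [-7.6, 12.3, 8.6]
eef_pos: [489.9, -132.7, 65.8]
ft_force: [-7.1, 12.1, 7.8]
eef_pos: [489.8, -132.7, 63.8]
ft_force: [-7.8, 12.1, 7.1]
```

```bash
python3 - <<'E'
from h import *
a=cv2.cvtColor(cv2.imread("pics/s8.png"),6).astype(float);b=cv2.cvtColor(cv2.imread("pics/s9.png"),6).astype(float)
d=np.abs(a-b)
for n,(x0,y0,x1,y1) in dict(bar=(240,225,330,320),rod=(300,195,320,215),bench=(400,260,440,300)).items(): print(n,d[y0:y1,x0:x1].mean(),d[y0:y1,x0:x1].max())
r=np.load("s9.npy",allow_pickle=True).item();X=np.array([.996,-.0888]);Y=np.array([.0888,.996]);O=np.array([572,50.3])
J=lambda x,y,z:np.append(O+x*X+y*Y,z)
print("pivot",w2px(r,J(85,-190,50)))
for f in(1.1,1.25,1.4,1.5):print(f,"knob",w2px(r,J(85-150*np.sin(f),-190,50+150*np.cos(f))),"rod at 60",w2px(r,J(85-70*np.sin(f),-190,50+70*np.cos(f))))
# shift between images at bar
for n,(x0,y0,x1,y1) in dict(bar=(240,225,330,320),rod=(298,200,320,214)).items(): print(n,cv2.phaseCorrelate(a[y0:y1,x0:x1],b[y0:y1,x0:x1]))
# rod rows: bright band per column
for u in (302,306,310,314,318):
  for m,t in((a,"s8"),(b,"s9")):
    print(u,t,m[198:218,u].astype(int).tolist())
E
```

```text
bar 5.788654970760234 110.0
rod 7.0175 63.0
bench 2.928125 11.0
pivot [294.8040604  205.35885874]
1.1 knob [342.88549568 197.8597494 ] rod at 60 [316.41890869 201.98765924]
1.25 knob [346.12947443 205.35887886] rod at 60 [317.99775238 205.35886784]
1.4 knob [348.09822811 212.70772407] rod at 60 [319.02951029 208.69936628]
1.5 knob [348.69545693 217.43150147] rod at 60 [319.40447989 210.86979545]
bar ((0.23937947854350483, 0.2412421895482737), 0.9106057248520754)
rod ((0.1153635804506834, 0.6178682343326152), 0.9397761351646722)
302 s8 [120, 119, 120, 119, 121, 117, 122, 187, 177, 170, 147, 81, 121, 123, 118, 123, 121, 118, 71, 65]
302 s9 [121, 122, 115, 122, 121, 118, 119, 158, 169, 173, 160, 104, 122, 126, 115, 123, 118, 123, 99, 67]
306 s8 [116, 122, 120, 123, 119, 117, 121, 149, 170, 171, 160, 113, 116, 116, 121, 119, 121, 122, 120, 70]
306 s9 [118, 117, 124, 124, 119, 118, 116, 111, 170, 175, 172, 129, 87, 115, 119, 116, 119, 120, 119, 109]
310 s8 [121, 117, 119, 117, 123, 118, 118, 121, 175, 175, 167, 128, 94, 115, 119, 116, 125, 115, 119, 127]
310 s9 [121, 116, 118, 119, 121, 120, 118, 124, 156, 170, 178, 158, 97, 116, 122, 123, 125, 118, 121, 124]
314 s8 [119, 116, 125, 118, 119, 119, 119, 123, 183, 174, 169, 143, 88, 120, 120, 122, 121, 116, 123, 121]
314 s9 [118, 119, 118, 123, 117, 121, 117, 122, 121, 175, 176, 170, 134, 98, 123, 125, 120, 121, 116, 122]
318 s8 [121, 121, 118, 120, 118, 122, 121, 121, 142, 173, 172, 161, 112, 110, 119, 121, 121, 119, 115, 122]
318 s9 [118, 117, 117, 122, 119, 116, 121, 119, 126, 175, 172, 177, 151, 102, 118, 119, 120, 120, 123, 117]
```

The lever is still moving, at φ≈1.36 to 1.39 of 1.40. Continuing in small steps until the stop is felt.

```bash
for i in 1 2 3; do python3 -m handwheel '[{"hand":0.015,"x":0,"y":0,"z":-0.001,"spin":0},{"hand":0.015,"x":0,"y":0,"z":-0.002,"spin":0},{"hand":0.015,"x":0,"y":0,"z":-0.002,"spin":0}]'|grep -E "eef|ft_";done; python3 - <<'E'
from h import *
r=snap("side","s10")
a,b=[cv2.cvtColor(cv2.imread(f"pics/{k}.png"),6).astype(float) for k in("s9","s10")]
for n,(x0,y0,x1,y1) in dict(bar=(240,225,330,320),rod=(298,200,320,214)).items(): print(n,cv2.phaseCorrelate(a[y0:y1,x0:x1],b[y0:y1,x0:x1]))
u=np.arange(301,320)
for k in("s8","s9","s10"):
    g=cv2.cvtColor(cv2.imread(f"pics/{k}.png"),6).astype(float)[200:215,301:320];w=np.clip(g-135,0,None);c=200+(w*np.arange(15)[:,None]).sum(0)/w.sum(0);print(k,np.polyfit(u,c,1)[0],c[[0,-1]])
E
```

```text
eef_pos: [489.6, -132.7, 61.8]
ft_force: [-8.9, 12.2, 7.7]
eef_pos: [489.6, -132.7, 59.9]
ft_force: [-9.3, 11.7, 9.7]
eef_pos: [489.7, -132.7, 58.7]
ft_force: [-11.9, 13.3, 24.2]
bar ((0.22291399606965712, 0.14049253591230837), 0.9711555536363878)
rod ((0.15365638727514863, 0.808119292491468), 0.9233397518366016)
s8 0.09105345344202503 [206.0078125  207.93269231]
s9 0.11516857875894192 [206.19333333 208.49206349]
s10 0.13796325538318688 [206.83035714 208.97761194]
```

The stop is felt at 24 N, and the rod slope of 0.138 matches φ=1.40. Pausing there for 1.5 s, then tabulating the slow return.

```bash
python3 -m handwheel '[{"hand":0.015,"x":0,"y":0,"z":0,"spin":0},{"hand":0.015,"x":0,"y":0,"z":0,"spin":0},{"hand":0.015,"x":0,"y":0,"z":0,"spin":0},{"hand":0.015,"x":0,"y":0,"z":0,"spin":0},{"hand":0.015,"x":0,"y":0,"z":0,"spin":0},{"hand":0.015,"x":0,"y":0,"z":0,"spin":0},{"hand":0.015,"x":0,"y":0,"z":0,"spin":0},{"hand":0.015,"x":0,"y":0,"z":0,"spin":0},{"hand":0.015,"x":0,"y":0,"z":0,"spin":0},{"hand":0.015,"x":0,"y":0,"z":0,"spin":0},{"hand":0.015,"x":0,"y":0,"z":0,"spin":0},{"hand":0.015,"x":0,"y":0,"z":0,"spin":0},{"hand":0.015,"x":0,"y":0,"z":0,"spin":0},{"hand":0.015,"x":0,"y":0,"z":0,"spin":0},{"hand":0.015,"x":0,"y":0,"z":0,"spin":0},{"hand":0.015,"x":0,"y":0,"z":0,"spin":0},{"hand":0.015,"x":0,"y":0,"z":0,"spin":0},{"hand":0.015,"x":0,"y":0,"z":0,"spin":0}]'; python3 - <<'E'
import numpy as np
f=np.linspace(1.4,-.1,61)
for k in range(0,60,20):
  for i in range(2,21,2):
    p=lambda g:np.array([-150*np.sin(g)*.996,150*np.sin(g)*.0888,150*np.cos(g)])
    print(i,np.round(p(f[k+i])-p(f[k]),1).tolist(),end=" ")
  print()
E
```

```text
t: 32.25
eef_pos: [489.7, -132.7, 58.8]
tcp_rot: [-3.137, -0.002, 1.481]
ft_force: [-10.6, 12.6, 22.5]
opening: 0.272
2 [1.5, -0.1, 7.4] 4 [3.3, -0.3, 14.6] 6 [5.4, -0.5, 21.8] 8 [8.0, -0.7, 28.9] 10 [10.9, -1.0, 35.8] 12 [14.1, -1.3, 42.5] 14 [17.6, -1.6, 49.1] 16 [21.5, -1.9, 55.6] 18 [25.7, -2.3, 61.8] 20 [30.2, -2.7, 67.7] 
2 [4.8, -0.4, 5.8] 4 [9.9, -0.9, 11.3] 6 [15.2, -1.4, 16.5] 8 [20.8, -1.9, 21.5] 10 [26.6, -2.4, 26.2] 12 [32.7, -2.9, 30.6] 14 [38.9, -3.5, 34.6] 16 [45.4, -4.0, 38.4] 18 [52.0, -4.6, 41.8] 20 [58.8, -5.2, 44.9] 
2 [7.0, -0.6, 2.7] 4 [14.0, -1.3, 5.1] 6 [21.2, -1.9, 7.2] 8 [28.5, -2.5, 8.9] 10 [35.9, -3.2, 10.2] 12 [43.3, -3.9, 11.1] 14 [50.7, -4.5, 11.7] 16 [58.2, -5.2, 11.8] 18 [65.6, -5.9, 11.7] 20 [73.1, -6.5, 11.1]
```

```bash
python3 -m handwheel '[{"hand":0.015,"x":0.0007,"y":-0.0001,"z":0.0037,"spin":0},{"hand":0.015,"x":0.0015,"y":-0.0001,"z":0.0074,"spin":0},{"hand":0.015,"x":0.0024,"y":-0.0002,"z":0.011,"spin":0},{"hand":0.015,"x":0.0033,"y":-0.0003,"z":0.0146,"spin":0},{"hand":0.015,"x":0.0043,"y":-0.0004,"z":0.0182,"spin":0},{"hand":0.015,"x":0.0054,"y":-0.0005,"z":0.0218,"spin":0},{"hand":0.015,"x":0.0067,"y":-0.0006,"z":0.0254,"spin":0},{"hand":0.015,"x":0.008,"y":-0.0007,"z":0.0289,"spin":0},{"hand":0.015,"x":0.0094,"y":-0.0008,"z":0.0324,"spin":0},{"hand":0.015,"x":0.0109,"y":-0.001,"z":0.0358,"spin":0}]'
```

```text
t: 33.08
eef_pos: [502.5, -133.9, 93.8]
tcp_rot: [-3.14, -0.002, 1.481]
ft_force: [3.8, 14.0, 0.6]
opening: 0.275
```

```bash
python3 -m handwheel '[{"hand":0.015,"x":0.0016,"y":-0.0001,"z":0.0034,"spin":0},{"hand":0.015,"x":0.0032,"y":-0.0003,"z":0.0067,"spin":0},{"hand":0.015,"x":0.0049,"y":-0.0005,"z":0.01,"spin":0},{"hand":0.015,"x":0.0067,"y":-0.0006,"z":0.0133,"spin":0},{"hand":0.015,"x":0.0086,"y":-0.0008,"z":0.0166,"spin":0},{"hand":0.015,"x":0.0106,"y":-0.0009,"z":0.0198,"spin":0},{"hand":0.015,"x":0.0127,"y":-0.0011,"z":0.0229,"spin":0},{"hand":0.015,"x":0.0148,"y":-0.0013,"z":0.026,"spin":0},{"hand":0.015,"x":0.017,"y":-0.0015,"z":0.029,"spin":0},{"hand":0.015,"x":0.0193,"y":-0.0017,"z":0.0319,"spin":0}]'; python3 -m handwheel '[{"hand":0.015,"x":0.0024,"y":-0.0002,"z":0.0029,"spin":0},{"hand":0.015,"x":0.0048,"y":-0.0004,"z":0.0058,"spin":0},{"hand":0.015,"x":0.0073,"y":-0.0007,"z":0.0086,"spin":0},{"hand":0.015,"x":0.0099,"y":-0.0009,"z":0.0113,"spin":0},{"hand":0.015,"x":0.0125,"y":-0.0011,"z":0.0139,"spin":0},{"hand":0.015,"x":0.0152,"y":-0.0014,"z":0.0165,"spin":0},{"hand":0.015,"x":0.018,"y":-0.0016,"z":0.019,"spin":0},{"hand":0.015,"x":0.0208,"y":-0.0019,"z":0.0215,"spin":0},{"hand":0.015,"x":0.0237,"y":-0.0021,"z":0.0239,"spin":0},{"hand":0.015,"x":0.0266,"y":-0.0024,"z":0.0262,"spin":0}]'
```

```text
t: 33.92
eef_pos: [522.1, -135.7, 125.6]
tcp_rot: [-3.141, -0.002, 1.481]
ft_force: [4.8, 10.9, -1.5]
opening: 0.274
t: 34.75
eef_pos: [548.7, -138.1, 151.6]
tcp_rot: [-3.141, -0.002, 1.481]
ft_force: [4.1, 10.9, -3.2]
opening: 0.27
```

```bash
python3 -m handwheel '[{"hand":0.015,"x":0.003,"y":-0.0003,"z":0.0022,"spin":0},{"hand":0.015,"x":0.0061,"y":-0.0005,"z":0.0044,"spin":0},{"hand":0.015,"x":0.0092,"y":-0.0008,"z":0.0064,"spin":0},{"hand":0.015,"x":0.0123,"y":-0.0011,"z":0.0084,"spin":0},{"hand":0.015,"x":0.0155,"y":-0.0014,"z":0.0103,"spin":0},{"hand":0.015,"x":0.0188,"y":-0.0016,"z":0.0122,"spin":0},{"hand":0.015,"x":0.0221,"y":-0.0019,"z":0.0139,"spin":0},{"hand":0.015,"x":0.0254,"y":-0.0022,"z":0.0156,"spin":0},{"hand":0.015,"x":0.0288,"y":-0.0025,"z":0.0172,"spin":0},{"hand":0.015,"x":0.0322,"y":-0.0028,"z":0.0187,"spin":0}]'; python3 -m handwheel '[{"hand":0.015,"x":0.0035,"y":-0.0003,"z":0.0014,"spin":0},{"hand":0.015,"x":0.007,"y":-0.0006,"z":0.0027,"spin":0},{"hand":0.015,"x":0.0105,"y":-0.001,"z":0.0039,"spin":0},{"hand":0.015,"x":0.014,"y":-0.0013,"z":0.0051,"spin":0},{"hand":0.015,"x":0.0176,"y":-0.0016,"z":0.0062,"spin":0},{"hand":0.015,"x":0.0212,"y":-0.0019,"z":0.0072,"spin":0},{"hand":0.015,"x":0.0249,"y":-0.0022,"z":0.0081,"spin":0},{"hand":0.015,"x":0.0285,"y":-0.0025,"z":0.0089,"spin":0},{"hand":0.015,"x":0.0322,"y":-0.0029,"z":0.0096,"spin":0},{"hand":0.015,"x":0.0359,"y":-0.0032,"z":0.0102,"spin":0}]'
```

```text
t: 35.58
eef_pos: [580.7, -141.1, 170.2]
tcp_rot: [-3.14, -0.002, 1.481]
ft_force: [1.8, 6.7, -2.7]
opening: 0.272
t: 36.42
eef_pos: [616.5, -144.4, 180.3]
tcp_rot: [-3.14, -0.001, 1.481]
ft_force: [0.9, 5.7, -2.0]
opening: 0.273
```

```bash
python3 -m handwheel '[{"hand":0.015,"x":0.0037,"y":-0.0003,"z":0.0005,"spin":0},{"hand":0.015,"x":0.0074,"y":-0.0007,"z":0.0009,"spin":0},{"hand":0.015,"x":0.0111,"y":-0.001,"z":0.0012,"spin":0},{"hand":0.015,"x":0.0148,"y":-0.0013,"z":0.0015,"spin":0},{"hand":0.015,"x":0.0185,"y":-0.0016,"z":0.0016,"spin":0},{"hand":0.015,"x":0.0223,"y":-0.002,"z":0.0016,"spin":0},{"hand":0.015,"x":0.026,"y":-0.0023,"z":0.0016,"spin":0},{"hand":0.015,"x":0.0297,"y":-0.0027,"z":0.0015,"spin":0},{"hand":0.015,"x":0.0325,"y":-0.0029,"z":0.0012,"spin":0},{"hand":0.015,"x":0.0345,"y":-0.0031,"z":0.001,"spin":0},{"hand":0.015,"x":0.0345,"y":-0.0031,"z":0.001,"spin":0}]';for i in 1 2 3; do python3 -m handwheel '[{"hand":0.015,"x":0.001,"y":-0.0001,"z":0,"spin":0},{"hand":0.015,"x":0.002,"y":-0.0002,"z":-0,"spin":0},{"hand":0.015,"x":0.002,"y":-0.0002,"z":0,"spin":0}]'|grep -E "eef|ft_";done
```

```text
t: 37.33
eef_pos: [651.4, -147.6, 181.7]
tcp_rot: [-3.141, -0.001, 1.481]
ft_force: [0.5, 5.3, 1.3]
opening: 0.277
eef_pos: [653.1, -147.8, 181.5]
ft_force: [1.0, 6.2, 0.0]
eef_pos: [655.0, -148.0, 181.4]
ft_force: [0.8, 4.8, -1.8]
eef_pos: [656.9, -148.2, 181.2]
ft_force: [-0.2, 5.1, -1.0]
```

```bash
for i in 1 2 3 4; do python3 -m handwheel '[{"hand":0.015,"x":0.001,"y":-0.0001,"z":0,"spin":0},{"hand":0.015,"x":0.0015,"y":-0.0002,"z":-0,"spin":0},{"hand":0.015,"x":0.0015,"y":-0.0002,"z":0,"spin":0}]'|grep -E "eef|ft_";done; python3 - <<'E'
from h import *
snap("side","s11")
a,b=[cv2.cvtColor(cv2.imread(f"pics/{k}.png"),6).astype(float) for k in("side0","s11")]
for n,(x0,y0,x1,y1) in dict(bar=(215,190,285,290),low=(210,280,260,320)).items(): print(n,cv2.phaseCorrelate(a[y0:y1,x0:x1],b[y0:y1,x0:x1]),np.abs(a-b)[y0:y1,x0:x1].mean())
E
```

```text
eef_pos: [658.3, -148.2, 181.0]
ft_force: [0.1, 5.6, -3.1]
eef_pos: [659.7, -148.4, 180.9]
ft_force: [0.5, 6.4, -3.9]
eef_pos: [660.3, -148.4, 180.8]
ft_force: [-4.9, 6.4, -1.9]
eef_pos: [660.7, -148.5, 180.7]
ft_force: [-12.8, 7.9, 1.8]
bar ((-0.06341836641254872, -0.025063005084760448), 0.9743976083452179) 13.363285714285714
low ((-0.00956542269263494, -0.07334561080660151), 1.022728992399893) 16.169
```

```bash
python3 -m handwheel '[{"hand":0.015,"x":-0.001,"y":0,"z":0,"spin":0},{"hand":0.028,"x":-0.001,"y":0,"z":0,"spin":0},{"hand":0.034,"x":-0.001,"y":0,"z":0,"spin":0},{"hand":0.034,"x":-0.001,"y":0,"z":0,"spin":0},{"hand":0.034,"x":-0.001,"y":0,"z":0,"spin":0},{"hand":0.034,"x":-0.001,"y":0,"z":0.005,"spin":0},{"hand":0.034,"x":-0.001,"y":0,"z":0.015,"spin":0},{"hand":0.034,"x":-0.001,"y":0,"z":0.03,"spin":0},{"hand":0.034,"x":-0.001,"y":0,"z":0.05,"spin":0},{"hand":0.034,"x":-0.001,"y":0,"z":0.08,"spin":0},{"hand":0.034,"x":-0.001,"y":0,"z":0.11,"spin":0},{"hand":0.034,"x":-0.001,"y":0,"z":0.14,"spin":0},{"hand":0.034,"x":-0.001,"y":-0.03,"z":0.14,"spin":0},{"hand":0.034,"x":-0.03,"y":-0.06,"z":0.14,"spin":0},{"hand":0.034,"x":-0.06,"y":-0.085,"z":0.14,"spin":0},{"hand":0.034,"x":-0.09,"y":-0.11,"z":0.14,"spin":0},{"hand":0.034,"x":-0.12,"y":-0.135,"z":0.14,"spin":0},{"hand":0.034,"x":-0.12,"y":-0.135,"z":0.14,"spin":0},{"hand":0.034,"x":-0.12,"y":-0.135,"z":0.14,"spin":0}]'; python3 - <<'E'
from h import *
a=snap("top","t12")["img"][140:300,170:420,::-1]; b=snap("side","s12")["img"][:,:,::-1]
c=b[130:350,190:430]
cv2.imwrite("pics/m12.png",np.hstack([cv2.resize(a,(450,288)),np.zeros((288,0,3),np.uint8),cv2.resize(c,(314,288))])) if 0 else cv2.imwrite("pics/m12.png",np.vstack([cv2.resize(a,(500,320),interpolation=2),cv2.resize(c,(305,280),interpolation=2).copy() if 0 else cv2.copyMakeBorder(cv2.resize(c,(305,280),interpolation=2),0,0,0,195,cv2.BORDER_CONSTANT)]))
E
```

```text
t: 40.72
eef_pos: [542.1, -286.1, 323.2]
tcp_rot: [3.14, 0.001, 1.478]
ft_force: [0.1, 0.1, 0.4]
opening: 0.358
```

View pics/m12.png

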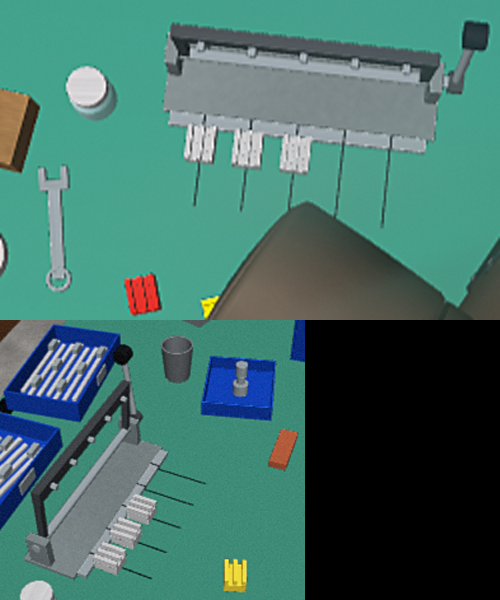

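The final view shows the row straight on marks 1 to 3, the lever at rest, the gauge upright in the tray and the bystanders in place. One last numeric check of squareness and of the lever.

```bash
python3 - <<'E'
from h import *
r=np.load("w6.npy",allow_pickle=True).item();a=-.089;X=np.array([np.cos(a),np.sin(a)]);Y=np.array([-np.sin(a),np.cos(a)])
# rectify plane z=30: dst px = 4/mm
O=np.array([572,50.3]);w=lambda x,y:np.append(O+x*X+y*Y,30)
J=[(-60,160),(-60,-20),(20,160),(20,-20)];D=np.float32([[(160-y)*4,(20-x)*4] for x,y in J]);S=np.float32([w2px(r,w(*j)) for j in J])
g=cv2.warpPerspective(r["img"],cv2.getPerspectiveTransform(S,D),(720,320))
hsv=cv2.cvtColor(g,cv2.COLOR_RGB2HSV);m=((hsv[...,2]>205)&(hsv[...,1]<25)).astype(np.uint8);m=cv2.morphologyEx(m,cv2.MORPH_CLOSE,np.ones((1,25)))
cs=[c for c in cv2.findContours(m,0,2)[0] if cv2.contourArea(c)>8000]
for c in cs:
    (u,v),s,t=cv2.minAreaRect(c);print("jig x %.1f y %.1f"%(20-v/4,160-u/4),np.round(np.array(s)/4,1),t)
p,q=[cv2.cvtColor(cv2.imread(f"pics/{k}.png"),6).astype(float) for k in("top0","t12")]
for n,(x0,y0,x1,y1) in dict(knob=(390,145,420,195),wrench=(185,218,210,290),jar=(200,170,230,202),carton=(122,172,190,228)).items(): print(n,cv2.phaseCorrelate(p[y0:y1,x0:x1],q[y0:y1,x0:x1])[0])
E
```

```text
jig x -24.2 y 60.5 [45.1 35.3] 89.53038024902344
jig x -24.1 y 120.4 [45.2 35.2] 90.0
jig x -23.9 y -1.2 [45.2 37. ] 90.0
knob (0.0510837959322199, -0.014544582880240853)
wrench (0.4905611391754192, 0.00785683629293743)
jar (-0.026462763610926032, -0.03562074013889571)
carton (-0.014268117951431236, -0.010767958334874095)
```

```bash
python3 -c "
from cell import job_done;print(job_done())"
```

```text
the job is handed in; nothing more can be done
None
```

The job is done and handed in at about 41 s on the robot's clock, and my last checks found nothing wrong.

- **Gauge:** it stands upright in the middle of the blue tray.
- **Rests:** three were present. I slid each one along the bench in the grip to marks 1, 2 and 3, and pressed it against the fence until the force rose to about 22–27 N. Rest 3 had been knocked about 35 mm aside before I reached it, so I measured it again before gripping.
- **Lever:** I pulled it until it met the end stop, and the lever angle in the side picture matched full stroke. I held it there for at least 1.5 s, eased it back over about 6 s to its rest stop, and only then let go.

**Last checks**
- The rests are square to the fence within about 0.5° and level with one another along it. A rougher reading by eye had suggested up to 2° on rests 1 and 3, which I put down to misread corners.
- Rests 1 and 2 are within 0.5 mm of their marks. Rest 3 is about 1 mm to the right of its mark.
- These row measurements are from just before the lever pull. After the pull I checked the row only by eye, and it looked straight.
- The knob, jar and carton match the first picture. The wrench read a shift of about 0.5 pixel (roughly 1 mm), which I took as image noise because the arm never came near it. I did not measure the tape, cup or stone. The cup and stone look in place in the final pictures, but the tape is almost out of view there.

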